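Change over the dressing stones in the ratchet clamp

ROBOT

A 6-joint arm with a two-finger parallel gripper is mounted at the origin on a cart in front of the work surface, level with it; the furniture and walls round the work are solid. World frame = base frame: x ahead of the robot, y to its left, z up, the work surface at z = 0. Lengths are in mm, angles in rad, forces in N, time in s.
With the tool pointing down it reaches from about 375 to 900 mm from the base axis. Payload 3.1 kg.
Tool frame: the origin (TCP) lies midway between the tips of the shut fingers; the grasp point (between the pads) lies 19 mm behind it; z points along the fingers, y is the direction in which the jaws open and shut (so a half turn about z gives the same grasp; the last joint's range is limited). The gripper opens to 85 mm and grips with 20 to 120 N. Pads are 22 mm wide; open, the fingers measure 114 mm over their backs; the gripper's body (76 mm by 85 mm) begins 54 mm behind the grasp point. The pads swing forward as they close: fully open they stand 13 mm farther back than shut.
Start: joints at [-1.468, 0.527, 1.433, -0, 1.181, -0.178], TCP at [173.227, -600.491, 231.31] pointing down, gripper open.
Joint ranges: [-3.08, 3.08], [-0.75, 2.2], [0.22, 2.44], [-1.43, 4.57], [0, 2.65], [-2.85, 2.85]. Speed limits (rad/s): [2.79, 2.79, 3.14, 3.14, 3.14, 3.14].

INTERFACE

Orientations are given as a unit quaternion [w, x, y, z].
In Python, from bench import sensors, camera, camera_model, sign_off gives the robot as it stands.
- The arm moves only by the shell command python3 -m inch 'ROWS' [FORCE]. ROWS is JSON, a list that holds one entry, the list of rows, each a list of 7 numbers: the shift along the tool's x, y, z in mm, then the turn, a rotation vector about the tool's x, y, z in rad, then the closure in counts, from 0 (fully open) to 255 (shut). In form: [[[dx, dy, dz, rx, ry, rz, fingers], ...]]. A call has 1 to 5 rows; each row shifts and turns the pose as measured when the row begins, along the tool's axes as they then stand; what a row does not reach is not made up. A row lasts 1/10 s, in which the tool goes at most 50 mm and 8.59 degrees, less where a joint would pass 70% of its speed; a pose out of reach is approached as far as the arm can. A call with a gripper value outside its range is refused whole. The fingers move at their own pace and stop on an object; FORCE is the grip in N (left out, the last holds). Time passes only in rows, so rows that do not move let the fingers close. It gives the time, the measured TCP pose, the force and the opening at its end, in the units of the state.
- sensors.get_obs(): the state, without advancing time (a new reading comes with each control period).
- camera(name): name is "scene" or "top" or "wrist"; returns (picture, depth): 400x640x3 uint8, red, green, blue; 400x640 float32, mm along the optical axis (not along the pixel's ray), 0 where there is no reading.
- camera_model(name): a dict with "fx", "fy", "cx", "cy" (pixels), "rvec" (rotation vector, rad) and "tvec" (3), from world to camera coordinates, as OpenCV has them. Camera axes: x right, y down, z forward; pixel columns grow to the right and rows downward; lengths in mm; the calibration is good to about 2 mm. The wrist camera is an equidistant fisheye: a pixel r from the principal point sees the ray r / f radians off the axis. A picture is of the moment at which its call begins: read the wrist's pose just before it. camera_model takes no time and is no camera call; for the wrist camera it gives the pose at the moment of the call.
- sign_off(): hands the job in, once; it reports no verdict.
The state is a dict: "time": time; "qpos": joint angles; "qd": joint speeds; "effort": joint torques, N m; "eef_pos": TCP position; "eef_rot": TCP orientation; "ft_force": force on the tool from outside, world axes, zero at the start; "ft_torque": the same for the moment, N m; "opening": opening from 0.0 (shut) to 1.0 (fully open).
Only numpy, scipy, OpenCV 4.12 (cv2) and the standard library are available. Lean on these libraries where they do the work, as an engineer would, in place of code of your own. Each camera call takes 0.05 s, during which the arm holds its last target.

TASK

The dressing stone held in the ratchet clamp is finished: throw the red-ball pawl lever to free the jaw, slide the jaw well back, and lay that stone flat in the green tray. Then set all the other dressing stones from the bench into the clamp, flat on its bed with the tan side up, side by side and crosswise between the stop and the jaw. Push the jaw up firmly along its centre line until the row is snug with no gaps, leave the pawl engaged in the rack, and do not disturb the other things on the bench.

Things in the scene. Friction and masses are not known exactly. Their poses are not given: they have to be found in the camera images.
- clamp: long low bench clamp fixed to the bench, 330 x 130 mm: black base, pale wooden bed (its top 12 mm above origin), light metal rail on each long side (rails 108 mm apart inside, tops 26 mm high, bolt heads 29). Origin: centre of underside. Its y axis runs along the bed from the stop towards the open end, x across it, z up. A toothed rack runs down the middle, sunk in the bed.
- stop: fixed stop at the end of the clamp's bed: two grey lugs with dark wood faces, each 28 mm wide, 22 thick, 26 high, with a 50 mm gap between them where a finger can reach behind the middle of a stone. Origin: on bed level at the middle of the faces that look towards the jaw; axes as the clamp's (y points from the stop to the jaw).
- jaw: grey T-shaped sliding jaw: cross-head 100 mm wide, 45 long, 26 high with a dark wood face, riding between the rails, and a narrow tail to 129 mm behind the face. Origin: on bed level on its centre line, 23.5 mm behind the face; axes as the clamp's. Pushed or pulled more than about 20 mm off its centre line it cocks between the rails and jams.
- jaw_face (a point): point at bed level at the middle of the jaw's clamping face; axes as the jaw's (y points away from the stop). Stones belong between the stop's face and this face.
- jaw_slide (a joint): gap between the stop's face and the jaw's face in m: 0 shut, 0.200 fully open. Slides with 3 N plus 80 N per m/s of drag and stays where left. With the pawl engaged it clicks towards the stop (7 mm teeth) but will not move back; with the pawl released it slides both ways.
- jaw_grip (a point): middle of the black round grip post that stands on the jaw's tail on its centre line, 114 mm behind the face: 22 mm across, free from 23 to 51 mm above bed level; this point is 35 mm above bed level (47 mm above the bench). Pinch it from above to draw or push the jaw.
- pawl (a joint): pawl lever angle in rad: 0 to 0.24 engaged (in or on a tooth), 1.05 released. Swings about a pin across the jaw, 36 mm behind the face, 26 mm above bed level. Engaged, the ball leans away from the stop; pushed over the top towards the stop (past about 0.6) it falls to released and stays by its weight; pushed back over the top it falls to engaged. Under 1 N does it; then get out of its way.
- pawl_knob (a point): centre of the red ball (22 mm across) at the end of the pawl lever, 49 mm from its pin; about 80 mm above the bench, higher than the grip post (63 mm).
- stone_0: finished two-grit dressing stone, 34 x 90 x 21 mm block, 0.14 kg, that starts clamped between stop and jaw. Origin: centre of underside; x across the 34 mm width, y along the 90 mm length, z up through the tan side (grey side below).
- stone_1: dressing stone to be loaded, lying on the bench: same 34 x 90 x 21 mm block, tan side up, same axes and origin as stone_0. May be absent.
- stone_2: dressing stone to be loaded, lying on the bench: same block, axes and origin as stone_1. May be absent.
- stone_3: dressing stone to be loaded, lying on the bench: same block, axes and origin as stone_1. May be absent.
- film_can: black film can, 34 mm across, 51 high, loose bystander. Origin: centre of underside.
- green_powder: glass jar of green powder, 51 mm across, 70 high, loose bystander. Origin: centre of underside.
- gem_box: round clear gem box, 44 mm across, 20 high, loose bystander. Origin: centre of underside.
- tray_spot (a point): point on the floor (2 mm thick) of the pale green open plastic tray fixed on the bench, in its free near part: the 330 x 226 mm floor runs from x -53 to 277 and y -118 to 108 mm of this point, within walls 63 mm high, x and y along the tray's sides. Within 48 mm of the point the floor is free; a blue basket (97 high) fills the far half (x over 105), a foil packet lies by x 112, y 78.

How it is judged:
By the outcome, as a careful person would: the job done as asked, in the order asked, and still so for the second after the job is handed in, with the robot touching nothing.
Of stone_1, stone_2, stone_3 only 2 to 3 are there at a start; the rules pass over those that are not, and their reading is None.
At some moment in a run one of stone_1, stone_2, stone_3 may be knocked a few centimetres aside while the robot is not near it.
Once in a run the grip may slacken for a moment while it holds something.
It also fails if it takes over 208 s, if anything falls off the work surface, if the arm or the gripper's body presses on something with over 40 N, if the wrist force passes 120 N, or if a joint passes its speed limit or range.

## Working session

There is one attempt and no reset: what is moved stays moved. The work goes in short steps, Python scripts to look and compute and a shell command to move; the robot and the scene stay as the last step left them, time stands still between calls to the robot, and variables do not carry over. Pictures are saved under pics/ and viewed, and the job is handed in when it is done.

```bash
mkdir -p pics; ls
cat > h.py <<'E'
import numpy as np, cv2
from bench import sensors, camera, camera_model, sign_off
from scipy.spatial.transform import Rotation as R
def snap(name,fn):
    m=camera_model(name); p,d=camera(name)
    cv2.imwrite('pics/'+fn+'.png',p[:,:,::-1]); np.savez('pics/'+fn+'.npz',p=p,d=d,**{k:np.array(v) for k,v in m.items()})
    return p,d,m
def load(fn):
    z=np.load('pics/'+fn+'.npz'); return z
def crop(fn,x0,y0,x1,y1,s,out):
    z=load(fn); c=z['p'][y0:y1,x0:x1,::-1]; c=cv2.resize(c,None,fx=s,fy=s,interpolation=cv2.INTER_CUBIC)
    for i in range(x0,x1):
        if i%20==0: cv2.putText(c,str(i),(int((i-x0)*s),10),0,0.35,(0,0,255),1); cv2.line(c,(int((i-x0)*s),12),(int((i-x0)*s),18),(0,0,255),1)
    for i in range(y0,y1):
        if i%20==0: cv2.putText(c,str(i),(0,int((i-y0)*s)+4),0,0.35,(0,0,255),1)
    cv2.imwrite('pics/'+out+'.png',c)
def ray(z,u,v,wrist=False):
    Rm,_=cv2.Rodrigues(z['rvec'].astype(float)); t=z['tvec'].reshape(3)
    x=(u-z['cx'])/z['fx']; y=(v-z['cy'])/z['fy']
    if wrist:
        r=np.hypot(x,y); s=np.sin(r)/r if r>1e-9 else 1
        d=np.array([x*s,y*s,np.cos(r)])
    else: d=np.array([x,y,1.0])
    return -Rm.T@t, Rm.T@d
def onz(fn,u,v,zz,wrist=False):
    o,d=ray(load(fn),u,v,wrist); k=(zz-o[2])/d[2]; return (o+k*d)
def proj(fn,P):
    z=load(fn); Rm,_=cv2.Rodrigues(z['rvec'].astype(float)); c=Rm@np.array(P,float)+z['tvec'].reshape(3)
    return c[0]/c[2]*z['fx']+z['cx'], c[1]/c[2]*z['fy']+z['cy'], c[2]
def dep(fn,u,v,wrist=False):
    z=load(fn); o,d=ray(z,u,v,wrist); k=z['d'][int(v),int(u)]
    if wrist: d=d/ (d@ (cv2.Rodrigues(z['rvec'].astype(float))[0][2]))
    return o+d*k
E
python3 - <<'E'
from h import *
o=sensors.get_obs(); print(o)
snap('scene','s0'); snap('top','t0')
for n in('scene','top','wrist'): print(camera_model(n))
E
```

```text
pics
{'time': 0.0, 'qpos': array([-1.46849461e+00,  5.28497594e-01,  1.43390433e+00, -9.85823973e-07,
        1.18141996e+00, -1.78522330e-01]), 'qd': array([-8.36762986e-04, -4.59994354e-04, -9.40543788e-05, -6.25965381e-04,
        1.91495088e-03,  1.55563945e-04]), 'effort': array([ 1.17570915e-03, -4.42346907e+01, -1.78026885e+01, -2.46782056e-04,
        8.46320938e-03, -6.75486675e-06]), 'eef_pos': array([ 173.15664464, -599.7805315 ,  230.31368242]), 'eef_rot': array([-1.11382160e-03,  9.90157776e-01,  1.39951193e-01,  4.20125074e-05]), 'ft_force': array([-0.53944115, -0.34052788,  0.53184085]), 'ft_torque': array([-0.03736506, -0.02120125, -0.00744228]), 'opening': 0.9983246159031924}
{'fx': 445.41330163942047, 'fy': 445.41330163942047, 'cx': 323.6442914408486, 'cy': 200.6892861949776, 'rvec': array([ 0.92009771, -2.40173039,  1.19850462]), 'tvec': array([ 418.53859057,  255.09322083, 1129.04222211])}
{'fx': 444.6952592908131, 'fy': 444.6952592908131, 'cx': 320.7370030648439, 'cy': 195.74466240008712, 'rvec': array([ 2.18312939, -2.12359258,  0.19151367]), 'tvec': array([  10.16161061,  518.27383218, 1441.56251153])}
{'fx': 309.70691628693146, 'fy': 309.70691628693146, 'cx': 315.63374786769486, 'cy': 202.59229071987247, 'rvec': array([-2.33156332,  1.75390588,  0.23897378]), 'tvec': array([-623.90577653,  -35.57745483,  378.637471  ])}
```

View pics/s0.png

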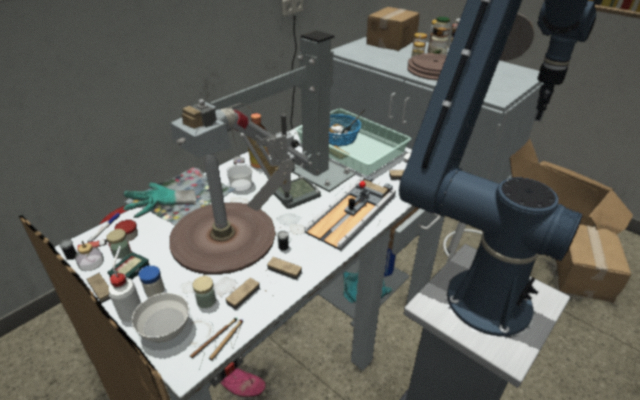

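View pics/t0.png

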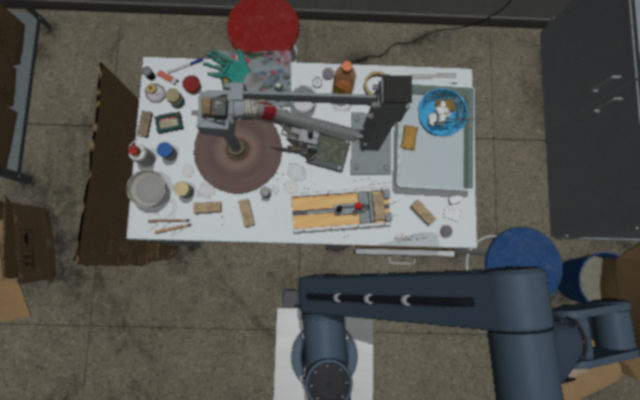

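Run:
```python
from h import *
crop('t0',180,120,490,245,2.55,'t0a')
crop('t0',280,180,400,240,6.6,'t0b')
crop('s0',220,150,430,320,3.8,'s0a')
```

```text
(no output)
```

View pics/t0a.png

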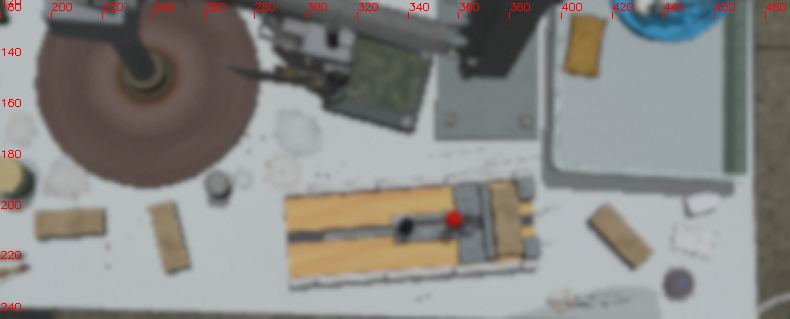

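View pics/t0b.png

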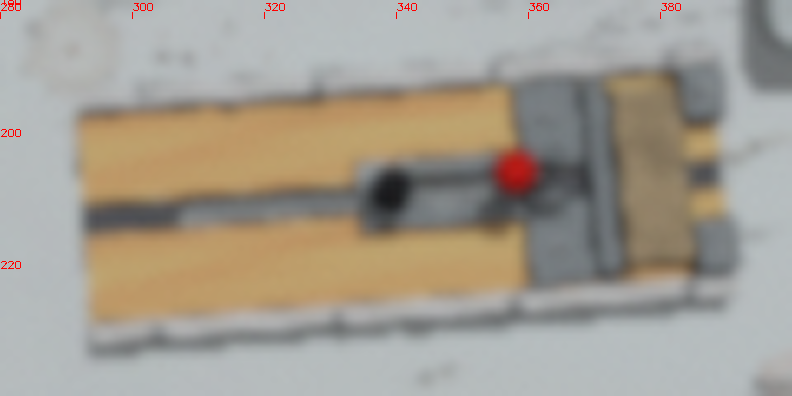

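View pics/s0a.png

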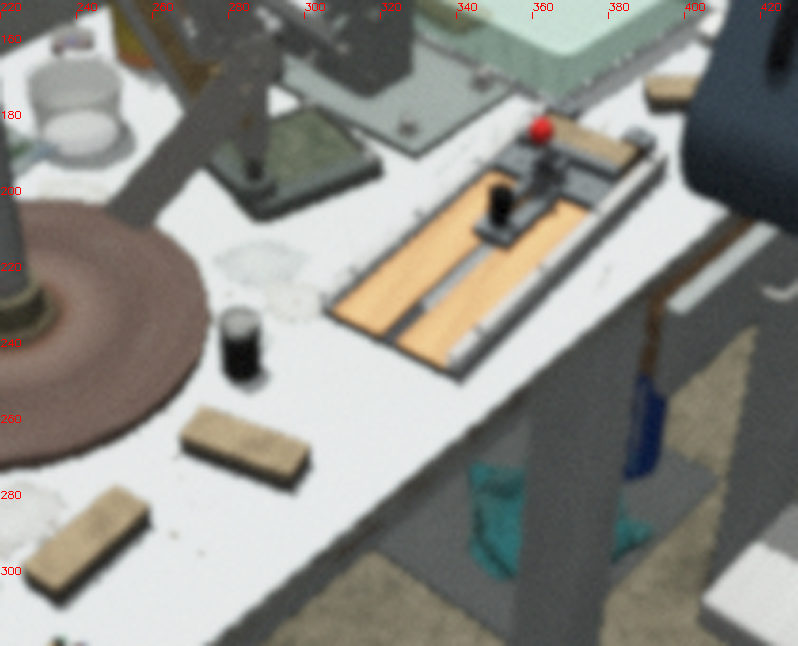

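Run:
```python
from h import *
def c(px,py): return 280+px/6.6,180+py/6.6
for n,(p,zz) in dict(bedTL=((80,108),12),bedBL=((95,320),12),grip=((390,188),63),ball=((517,171),80),lugU_TL=((683,65),38),lugU_BL=((685,123),38),lugL_TL=((692,217),38),lugL_BL=((694,273),38),lugU_R=((724,95),38),lugL_R=((737,245),38),jawU=((515,82),38),jawL=((530,283),38),stTL=((608,75),33),stBL=((622,275),33)).items():
    u,v=c(*p); print(n,round(u,1),round(v,1),onz('t0',u,v,zz).round(0),dep('t0',u,v).round(0))
def a(px,py): return 180+px/2.55,120+py/2.55
for n,ps in dict(A=[(36,211),(104,208),(106,235),(37,238)],B=[(148,207),(174,203),(191,266),(165,273)],C=[(604,204),(652,252),(634,270),(587,221)]).items():
    P=np.array([onz('t0',*a(*p),21)[:2] for p in ps]); print(n,P.round(0).tolist(),P.mean(0).round(1))
    e=P[1:]-P[:-1]; print(np.hypot(*e.T).round(0),np.degrees(np.arctan2(e[:,1],e[:,0])).round(1))
for n,(p,zz) in dict(can=((218,186),51),trayNL=((556,165),2),trayNR=((722,172),2)).items():
    print(n,onz('t0',*a(*p),zz).round(0),dep('t0',*a(*p)).round(0))
```

```text
bedTL 292.1 196.4 [517. 121.  12.] [515. 120.  26.]
bedBL 294.4 228.5 [408. 109.  12.] [409. 109.   9.]
grip 339.1 208.5 [474. -36.  63.] [474. -36.  59.]
ball 358.3 205.9 [482. -97.  80.] [480. -96.  92.]
lugU_TL 383.5 189.8 [ 544. -185.   38.] [ 546. -187.   26.]
lugU_BL 383.8 198.6 [ 514. -187.   38.] [ 518. -190.   17.]
lugL_TL 384.8 212.9 [ 467. -190.   38.] [ 469. -194.   15.]
lugL_BL 385.2 221.4 [ 438. -191.   38.] [ 440. -193.   27.]
lugU_R 389.7 194.4 [ 529. -206.   38.] [ 530. -207.   35.]
lugL_R 391.7 217.1 [ 453. -213.   38.] [ 453. -213.   37.]
jawU 358.0 192.4 [ 533. -100.   38.] [ 536. -102.   17.]
jawL 360.3 222.9 [ 431. -109.   38.] [ 432. -110.   27.]
stTL 372.1 191.4 [ 539. -148.   33.] [ 543. -151.   10.]
stBL 374.2 221.7 [ 437. -156.   33.] [ 439. -159.   12.]
A [[484.0, 446.0], [491.0, 358.0], [455.0, 353.0], [449.0, 442.0]] [470.  399.8]
[88. 36. 89.] [ -85.7 -172.4   94.2]
B [[494.0, 300.0], [500.0, 267.0], [418.0, 241.0], [408.0, 274.0]] [455.1 270.4]
[34. 86. 35.] [ -79.4 -162.3  106.8]
C [[516.0, -302.0], [454.0, -365.0], [429.0, -341.0], [492.0, -279.0]] [ 472.6 -321.8]
[89. 34. 89.] [-134.5  135.3   44.4]
can [520. 207.  51.] [520. 207.  48.]
trayNL [ 570. -242.    2.] [ 559. -230.   62.]
trayNR [ 567. -468.    2.] [ 292.   58. 1503.]
```

```bash
cat >> h.py <<'E'
def wrap(a): return (a+np.pi)%(2*np.pi)-np.pi
def plan(tgt,yaw=None,step=45,rot=0.14):
    """rows in tool axes from the measured pose to tgt (world mm), tool x at yaw deg"""
    o=sensors.get_obs(); p=np.array(o['eef_pos']); q=o['eef_rot']; M=R.from_quat([q[1],q[2],q[3],q[0]])
    tgt=np.array(tgt,float)
    x=M.as_matrix()[:,0]; y0=np.degrees(np.arctan2(x[1],x[0])); yaw=y0 if yaw is None else yaw
    dy=np.radians((yaw-y0+180)%360-180)
    T=R.from_matrix(np.array([[np.cos(y0/57.29578+dy),np.sin(y0/57.29578+dy),0],[np.sin(y0/57.29578+dy),-np.cos(y0/57.29578+dy),0],[0,0,-1]]).T.reshape(3,3).T)
    rv=(M.inv()*T).as_rotvec()
    n=int(max(np.ceil(np.linalg.norm(tgt-p)/step),np.ceil(np.linalg.norm(rv)/rot),1))
    print('pos',p.round(1),'yaw',round(y0,1),'t',round(o['time'],1),'F',np.round(o['ft_force'],1),'open',round(o['opening'],3),'n',n)
    D=(tgt-p)/n; W=M
    for i in range(n):
        d=W.inv().apply(D); print([*d.round(0 if n>1 else 1)],(rv/n).round(3)); W=W*R.from_rotvec(rv/n)
        if np.linalg.norm(rv)<0.005: print('x',n); break
E
python3 - <<'E'
from h import *
z=load('t0'); d=z['d']; v,u=np.mgrid[0:400,0:640]; 
Rm,_=cv2.Rodrigues(z['rvec'].astype(float)); C=np.stack([(u-z['cx'])/z['fx']*d,(v-z['cy'])/z['fy']*d,d],-1)-z['tvec'].reshape(3)
W=C@Rm; W[d==0]=np.nan
for X in range(400,900,40):
    row=[]
    for Y in range(500,-561,-40):
        m=(abs(W[...,0]-X)<20)&(abs(W[...,1]-Y)<20); row.append('%4.0f'%np.nanmax(W[...,2][m]) if m.any() else '   .')
    print(X,' '.join(row))
plan((470,-300,230),5)
E
```

```text
400   18   16   11    7    8    9   28   10    9   10   32   34   33   33   30   29    9    9   13   12   13   12   26   27    8    9    .
440   15   25   28   24    7   26   29   10    7   11   20   22   23   28   36   33   46   43   44   10   25   28   26   27    8   11    .
480   10   25   29   32   23   27   31    9   10   12   18   21   21   67   63   99   50   42   39   15   29   33   18   14   10    9    .
520   77   78    9   39   39   42   42   58   57   31   32   36   35   33   33   42   45   45   41   11   29    8   11   25   23    6    .
560   76   74   41   43   43   42   41   53   40   10   10   10    6   30   31   31   35   44   70   70   71   70   70   69   70   66    .
600   11   42   42   41   41   44   42   43   42    9    9  251   24   31   24   24   20   25   70   11   14   11    9   11   68   69    .
640   63   41   47  383  408  385  386   44  124  278  280  324  156   29   27   35   23   37   69    9   10   10   11   10   72   67    .
680    8   40   43  382  424  435  389  381  363  335  287  324  205  161  122  482  482  482   71   26   23   11    9   13   6
[... 863 characters left out ...]
np.float64(36.0), np.float64(-21.0), np.float64(0.0)] [-0.    -0.     0.019]
[np.float64(36.0), np.float64(-22.0), np.float64(0.0)] [-0.    -0.     0.019]
[np.float64(36.0), np.float64(-23.0), np.float64(0.0)] [-0.    -0.     0.019]
[np.float64(35.0), np.float64(-23.0), np.float64(0.0)] [-0.    -0.     0.019]
[np.float64(35.0), np.float64(-24.0), np.float64(0.0)] [-0.    -0.     0.019]
[np.float64(34.0), np.float64(-25.0), np.float64(0.0)] [-0.    -0.     0.019]
[np.float64(34.0), np.float64(-25.0), np.float64(0.0)] [-0.    -0.     0.019]
[np.float64(33.0), np.float64(-26.0), np.float64(0.0)] [-0.    -0.     0.019]
[np.float64(33.0), np.float64(-27.0), np.float64(0.0)] [-0.    -0.     0.019]
```

```bash
python3 -m inch '[[[37,-21,0,0,0,0.02,0],[36,-21,0,0,0,0.02,0],[36,-22,0,0,0,0.02,0],[36,-23,0,0,0,0.02,0],[35,-24,0,0,0,0.02,0]]]' 40; python3 -m inch '[[[35,-24,0,0,0,0.02,0],[35,-25,0,0,0,0.02,0],[35,-26,0,0,0,0.02,0],[34,-27,0,0,0,0.02,0],[33,-27,0,0,0,0.02,0]]]'; python3 -c "
from h import *
plan((480,-110,300),5)"
```

```text
time: 0.6
eef_pos: [321.8, -449.5, 227.5]
eef_rot: [-0.001, 0.997, 0.083, -0.001]
ft_force: [0.9, -0.4, -0.4]
opening: 1.004
time: 1.1
eef_pos: [480.9, -292.2, 225.9]
eef_rot: [-0.003, 1.0, 0.03, -0.002]
ft_force: [-0.1, -0.7, -0.5]
opening: 0.999
pos [ 480.9 -292.2  225.9] yaw 3.4 t 1.1 F [-0.1 -0.7 -0.5] open 0.999 n 5
[np.float64(2.0), np.float64(-36.0), np.float64(-15.0)] [-0.001  0.001 -0.005]
[np.float64(2.0), np.float64(-36.0), np.float64(-15.0)] [-0.001  0.001 -0.005]
[np.float64(2.0), np.float64(-36.0), np.float64(-15.0)] [-0.001  0.001 -0.005]
[np.float64(3.0), np.float64(-36.0), np.float64(-15.0)] [-0.001  0.001 -0.005]
[np.float64(3.0), np.float64(-36.0), np.float64(-15.0)] [-0.001  0.001 -0.005]
```

```bash
python3 -m inch '[[[2,-38,-15,0,0,-0.005,0],[2,-38,-15,0,0,-0.005,0],[2,-38,-15,0,0,-0.005,0],[2,-38,-15,0,0,-0.005,0],[2,-35,-15,0,0,-0.005,0]]]';python3 -m inch '[[[0,0,0,0,0,0,0]]]'; python3 -c "
from h import *
snap('wrist','w1')
plan((480,-110,300),5)"
```

```text
time: 1.6
eef_pos: [479.7, -96.7, 299.7]
eef_rot: [-0.005, 0.999, 0.044, -0.005]
ft_force: [0.6, -0.0, 0.3]
opening: 1.007
time: 1.7
eef_pos: [479.6, -93.0, 301.4]
eef_rot: [-0.006, 0.999, 0.046, -0.004]
ft_force: [0.2, -0.5, 0.1]
opening: 0.999
pos [479.5 -94.6 300.5] yaw 5.3 t 1.8 F [-0.5 -0.8  0.3] open 0.997 n 1
[np.float64(-1.0), np.float64(15.4), np.float64(0.4)] [-0.011  0.008  0.005]
```

View pics/w1.png

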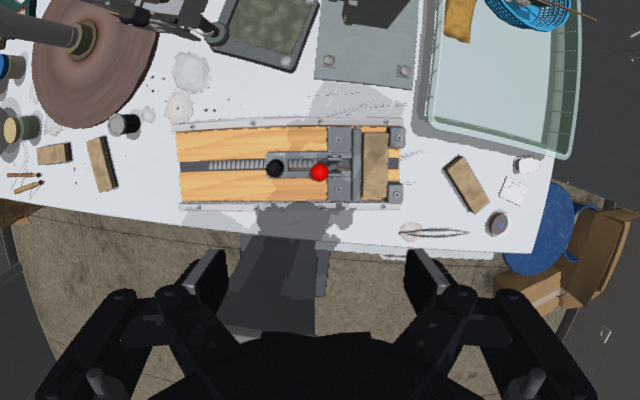

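Run:
```python
from h import *
crop('w1',170,105,420,220,3.2,'w1a')
crop('w1',430,0,590,240,2.4,'w1b')
```

```text
(no output)
```

View pics/w1a.png

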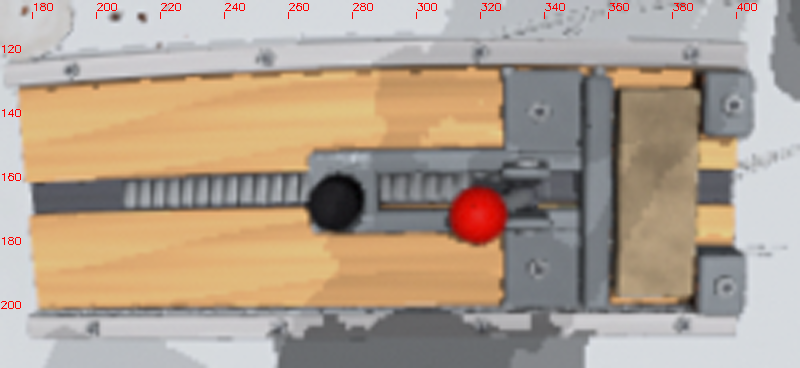

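View pics/w1b.png

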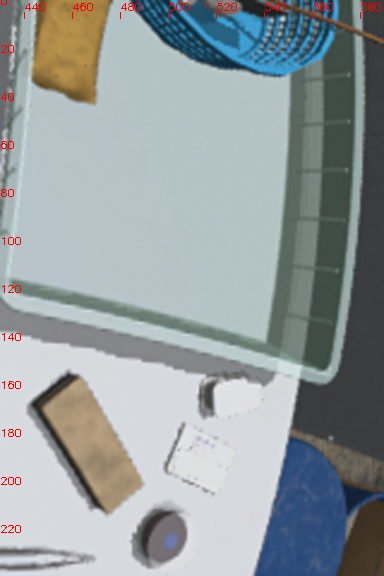

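Run:
```python
from h import *
a=lambda px,py:(170+px/3.2,105+py/3.2)
L=dict(lugU_c=((737,104),39),lugL_c=((727,288),39),st_TL=((617,90),33),st_BL=((617,296),33),st_TR=((698,92),33),st_BR=((694,298),33),jawU=((502,70),38),jawL=((503,310),38),post=((335,202),63),ball=((478,215),80),railU_l=((72,70),41),railU_r=((690,55),41),railL_l=((95,328),41),railL_r=((683,325),41),boltJU=((539,112),39),boltJL=((539,268),39))
for n,(p,zz) in L.items():
    u,v=a(*p); print(n,np.round((u,v),1),onz('w1',u,v,zz,True).round(1),dep('w1',u,v,True).round(0))
b=lambda px,py:(430+px/2.4,py/2.4)
for n,(p,zz) in dict(NL=((14,285),2),NR=((275,348),2)).items():
    print(n,onz('w1',*b(*p),zz,True).round(1),dep('w1',*b(*p),True).round(0))
P=np.array([onz('w1',*b(*p),21,True)[:2] for p in [(76,378),(142,482),(107,514),(38,405)]]); print(P.round(0).tolist(),P.mean(0))
e=P[1:]-P[:-1]; print(np.hypot(*e.T).round(0),np.degrees(np.arctan2(e[:,1],e[:,0])).round(1))
```

```text
lugU_c [400.3 137.5] [ 532.3 -198.4   39. ] [ 532. -198.   41.]
lugL_c [397.2 195. ] [ 453.5 -205.5   39. ] [ 454. -205.   41.]
st_TL [362.8 133.1] [ 531.6 -148.1   33. ] [ 531. -150.   18.]
st_BL [362.8 197.5] [ 443.8 -158.9   33. ] [ 439. -162.   14.]
st_TR [388.1 133.8] [ 534.9 -182.5   33. ] [ 535. -182.   35.]
st_BR [386.9 198.1] [ 446.2 -193.1   33. ] [ 446. -193.   33.]
jawU [326.9 126.9] [534.9 -99.7  38. ] [ 534. -100.   14.]
jawL [327.2 201.9] [ 434.2 -110.2   38. ] [ 430. -111.   25.]
post [274.7 168.1] [478.6 -39.   63. ] [478. -39.  62.]
ball [319.4 172.2] [481.5 -94.9  80. ] [484. -95.  96.]
railU_l [192.5 126.9] [523.4  82.7  41. ] [523.  87.  30.]
railU_r [385.6 122.2] [ 549.9 -175.5   41. ] [ 550. -178.   29.]
railL_l [199.7 207.5] [409.3  70.2  41. ] [405.  75.  29.]
railL_r [383.4 206.6] [ 435.8 -188.    41. ] [ 433. -191.   30.]
boltJU [338.4 140. ] [ 519.3 -116.4   39. ] [ 518. -117.   27.]
boltJL [338.4 188.8] [ 454.2 -123.4   39. ] [ 452. -124.   30.]
NL [ 566.5 -259.9    2. ] [ 565. -250.   29.]
NR [ 562.2 -479.2    2. ] [ 561. -458.   26.]
[[516.0, -303.0], [456.0, -367.0], [432.0, -345.0], [496.0, -280.0]] [ 475.05463189 -323.50361362]
[88. 33. 92.] [-133.2  137.4   45.5]
```

```bash
cat >> h.py <<'E'
TH=np.radians(5.8); STOP=np.array([492.9,-187.0]); YC=np.array([-np.sin(TH),np.cos(TH)]); XC=np.array([np.cos(TH),np.sin(TH)])
def cl(s,z,x=0): return np.array([*(STOP+s*YC+x*XC),z])
def inclamp(P): d=np.array(P)[:2]-STOP; return d@XC,d@YC
E
python3 -c "
from h import *
plan(cl(127,115),5.8)"
```

```text
pos [479.5 -94.6 300.5] yaw 5.3 t 1.8 F [-0.5 -0.8  0.3] open 0.997 n 5
[np.float64(1.0), np.float64(-6.0), np.float64(37.0)] [-0.002  0.002 -0.002]
[np.float64(1.0), np.float64(-6.0), np.float64(37.0)] [-0.002  0.002 -0.002]
[np.float64(1.0), np.float64(-7.0), np.float64(37.0)] [-0.002  0.002 -0.002]
[np.float64(1.0), np.float64(-7.0), np.float64(37.0)] [-0.002  0.002 -0.002]
[np.float64(1.0), np.float64(-7.0), np.float64(37.0)] [-0.002  0.002 -0.002]
```

```bash
python3 -m inch '[[[1,-7,37,-0.002,0.002,-0.002,255],[1,-7,37,-0.002,0.002,-0.002,255],[1,-7,37,-0.002,0.002,-0.002,255],[1,-7,37,-0.002,0.002,-0.002,255],[1,-7,35,-0.002,0.002,-0.002,255]]]';python3 -m inch '[[[0,0,0,0,0,0,255],[0,0,0,0,0,0,255]]]'; python3 -c "
from h import *
plan(cl(127,73),5.8); snap('wrist','w2')"
```

```text
time: 2.25
eef_pos: [487.5, -65.4, 115.6]
eef_rot: [0.005, 0.999, 0.049, 0.009]
ft_force: [1.0, 0.2, -0.9]
opening: 0.144
time: 2.45
eef_pos: [483.8, -65.6, 110.6]
eef_rot: [0.003, 0.999, 0.049, 0.003]
ft_force: [0.2, 0.2, -0.9]
opening: 0.002
pos [483.8 -65.6 110.6] yaw 5.6 t 2.5 F [ 0.2  0.2 -0.9] open 0.002 n 1
[np.float64(-3.5), np.float64(-5.5), np.float64(37.6)] [ 0.006 -0.006 -0.004]
```

View pics/w2.png

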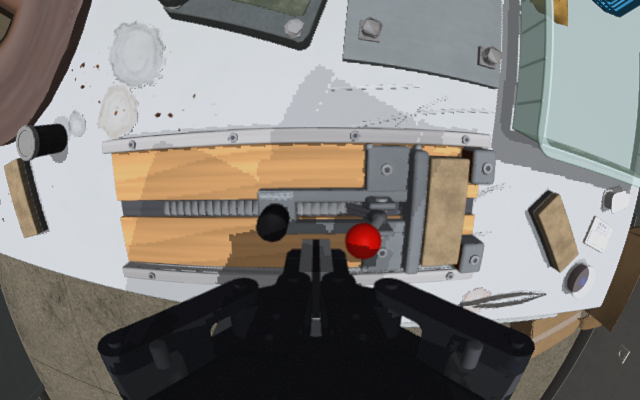

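```bash
python3 -m inch '[[[-2,-3,19,0.003,-0.003,-0.002,255],[-2,-3,18,0.003,-0.003,-0.002,255],[0,0,0,0,0,0,255]]]'; python3 -c "
from h import *
plan(cl(85,73),5.8); snap('wrist','w3')"
```

```text
time: 2.8
eef_pos: [484.3, -63.9, 78.4]
eef_rot: [0.003, 0.999, 0.05, 0.006]
ft_force: [-0.2, -1.2, -0.2]
opening: -0.002
pos [484.3 -63.9  78.4] yaw 5.7 t 2.8 F [-0.2 -1.2 -0.2] open -0.002 n 1
[np.float64(-3.8), np.float64(38.3), np.float64(5.6)] [ 0.006 -0.011 -0.002]
```

View pics/w3.png

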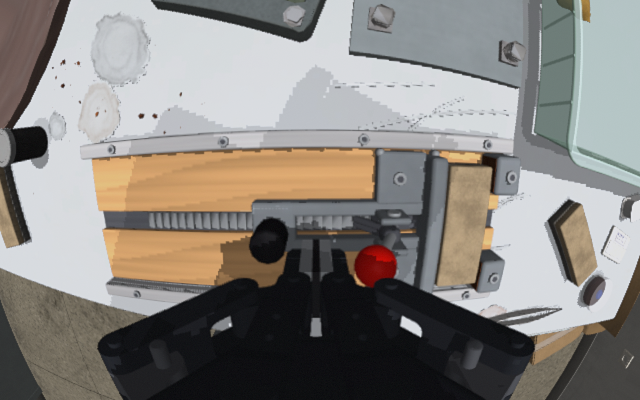

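```bash
python3 -m inch '[[[-1,3,4,0.006,-0.006,0,255],[-1,9,1,0,-0.002,0,255],[-1,10,0,0,-0.002,0,255],[-1,10,0,0,0,0,255],[0,10,0,0,0,0,255]]]'; python3 -c "
from h import *
plan(cl(85,73),5.8); snap('wrist','w4')"
```

```text
time: 3.35
eef_pos: [489.2, -110.4, 80.3]
eef_rot: [0.002, 0.999, 0.05, 0.007]
ft_force: [0.1, -1.0, 0.4]
opening: 0.001
pos [ 489.2 -110.4   80.3] yaw 5.7 t 3.4 F [ 0.1 -1.   0.4] open 0.001 n 1
[np.float64(-4.1), np.float64(-8.5), np.float64(7.2)] [ 0.005 -0.013 -0.002]
```

View pics/w4.png

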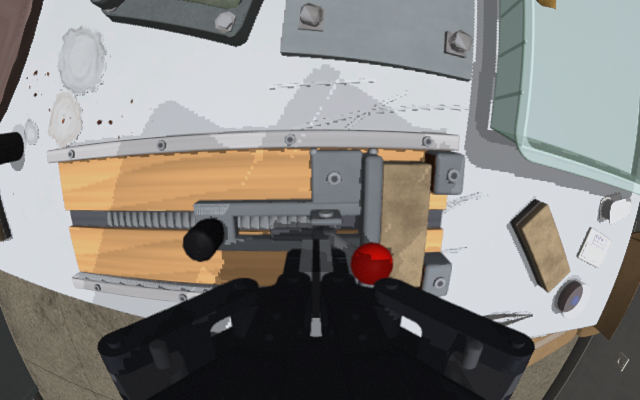

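```bash
python3 -m inch '[[[0,-5,-25,0.003,-0.006,-0.002,255],[-2,-30,-10,0.003,-0.006,-0.002,120],[-2,-38,0,0,0,0,120],[0,0,0,0,0,0,120]]]'; python3 -c "
from h import *
plan(cl(148,95),5.8); snap('wrist','w5')"
```

```text
time: 3.8
eef_pos: [479.8, -42.6, 116.2]
eef_rot: [0.001, 0.999, 0.047, 0.002]
ft_force: [-1.2, -0.6, -0.3]
opening: 0.508
pos [479.8 -42.6 116.2] yaw 5.4 t 3.8 F [-1.2 -0.6 -0.3] open 0.508 n 1
[np.float64(-1.6), np.float64(-3.0), np.float64(21.2)] [ 0.001 -0.004 -0.006]
```

View pics/w5.png

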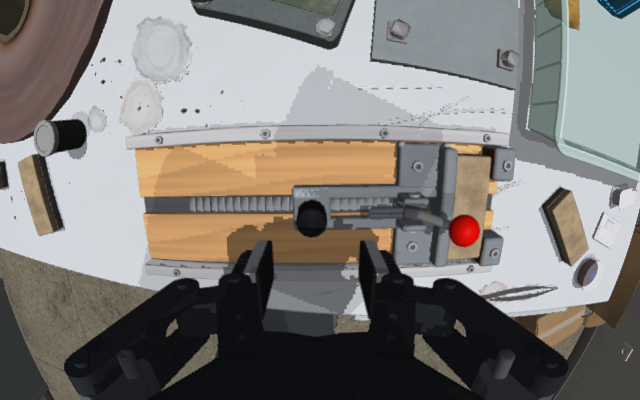

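```bash
python3 -m inch '[[[-1,-1,26,0,-0.002,-0.003,120],[-1,-1,26,0,-0.002,-0.003,120],[0,0,20,0,0,0,120],[0,0,0,0,0,0,120]]]'; python3 -c "
from h import *
plan(cl(148,42),5.8); snap('wrist','w6')"
```

```text
time: 4.25
eef_pos: [484.2, -47.5, 43.2]
eef_rot: [0.004, 0.999, 0.05, 0.005]
ft_force: [1.0, -0.6, 0.8]
opening: 0.527
pos [484.2 -47.5  43.2] yaw 5.7 t 4.2 F [ 1.  -0.6  0.8] open 0.527 n 1
[np.float64(-5.5), np.float64(-8.3), np.float64(1.1)] [ 0.008 -0.01  -0.001]
```

View pics/w6.png

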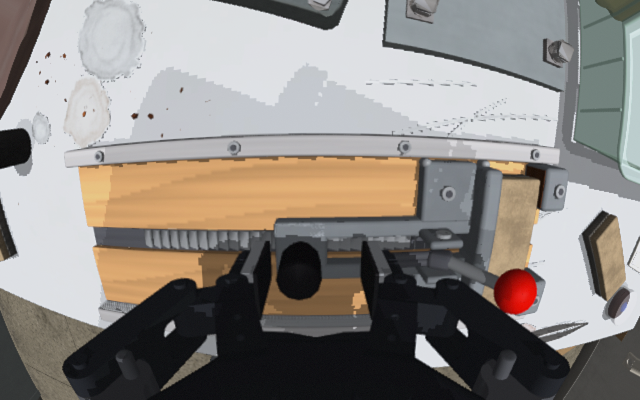

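```bash
python3 -m inch '[[[-5,-8,1,0.008,-0.01,0,120],[0,0,0,0,0,0,255],[0,0,0,0,0,0,255],[0,0,0,0,0,0,255]]]' 70; python3 -c "
from h import *
plan(cl(148,42),5.8); snap('wrist','w7')"
```

```text
time: 4.7
eef_pos: [480.0, -39.3, 45.6]
eef_rot: [-0.001, 0.999, 0.047, 0.002]
ft_force: [-0.0, -2.5, -4.9]
opening: 0.215
pos [480.  -39.3  45.6] yaw 5.4 t 4.7 F [-0.  -2.5 -4.9] open 0.215 n 1
[np.float64(-2.2), np.float64(0.3), np.float64(3.6)] [-0.002 -0.005 -0.006]
```

View pics/w7.png

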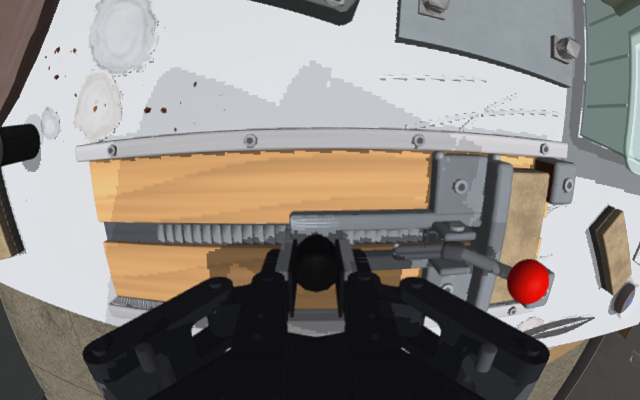

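```bash
python3 -m inch '[[[-1,-16,0,0,0,-0.003,255],[0,-18,0,0,0,-0.003,255],[0,-18,0,0,0,0,255],[0,-18,0,0,0,0,255],[0,-18,0,0,0,0,255]]]'; python3 -c "
from h import *
plan(cl(304,44),5.8);print(inclamp(sensors.get_obs()['eef_pos']))"
```

```text
time: 5.25
eef_pos: [473.0, 35.2, 44.3]
eef_rot: [0.008, 0.999, 0.052, 0.004]
ft_force: [-0.4, -16.0, -5.3]
opening: 0.218
pos [473.   35.2  44.3] yaw 5.9 t 5.2 F [ -0.4 -16.   -5.3] open 0.218 n 2
[np.float64(-1.0), np.float64(-40.0), np.float64(-1.0)] [ 0.008 -0.003  0.001]
[np.float64(-1.0), np.float64(-40.0), np.float64(-0.0)] [ 0.008 -0.003  0.001]
(np.float64(2.6593504922667135), np.float64(223.04747587783487))
```

```bash
python3 -m inch '[[[0,-18,0,0.006,0,0,255],[0,-18,0,0.004,0,0,255],[0,-18,0,0.003,0,0,255],[0,-18,0,0,0,0,255],[0,-9,0,0,0,0,255]]]'; python3 -c "
from h import *
plan(cl(304,44),5.8);print(inclamp(sensors.get_obs()['eef_pos']))"
```

```text
time: 5.75
eef_pos: [464.1, 105.8, 43.9]
eef_rot: [0.009, 0.998, 0.055, 0.001]
ft_force: [-1.3, -7.8, -2.3]
opening: 0.221
pos [464.1 105.8  43.9] yaw 6.3 t 5.8 F [-1.3 -7.8 -2.3] open 0.221 n 1
[np.float64(-0.9), np.float64(-9.8), np.float64(-0.3)] [ 0.019 -0.001  0.009]
(np.float64(0.9478743213795308), np.float64(294.2215047412554))
```

```bash
python3 -m inch '[[[0,-9,0,0.012,0,0.005,255],[0,-5,0,0.006,0,0,255],[0,0,0,0,0,0,130],[0,0,0,0,0,0,130],[0,0,-45,0,0,0,130]]]'; python3 -c "
from h import *
print(inclamp(sensors.get_obs()['eef_pos'])); plan(cl(17,150),5.8)"
```

```text
time: 6.25
eef_pos: [459.6, 117.5, 85.6]
eef_rot: [0.002, 0.999, 0.054, -0.005]
ft_force: [0.6, -0.6, 0.5]
opening: 0.491
(np.float64(-2.338720521781104), np.float64(306.340483118513))
pos [459.6 117.5  85.6] yaw 6.2 t 6.2 F [ 0.6 -0.6  0.5] open 0.491 n 7
[np.float64(-0.0), np.float64(41.0), np.float64(-9.0)] [0.001 0.002 0.001]
[np.float64(0.0), np.float64(41.0), np.float64(-9.0)] [0.001 0.002 0.001]
[np.float64(0.0), np.float64(41.0), np.float64(-9.0)] [0.001 0.002 0.001]
[np.float64(0.0), np.float64(41.0), np.float64(-9.0)] [0.001 0.002 0.001]
[np.float64(0.0), np.float64(41.0), np.float64(-9.0)] [0.001 0.002 0.001]
[np.float64(0.0), np.float64(41.0), np.float64(-9.0)] [0.001 0.002 0.001]
[np.float64(0.0), np.float64(41.0), np.float64(-9.0)] [0.001 0.002 0.001]
```

```bash
python3 -m inch '[[[0,0,-45,0.002,0.002,0.002,60],[0,40,-20,0.002,0.002,0.002,60],[0,45,-10,0,0,0,60],[0,45,0,0,0,0,60],[0,45,0,0,0,0,60]]]';  python3 -m inch '[[[0,45,0,0,0,0,60],[0,40,0,0,0,0,60],[0,20,0,0,0,0,60],[0,0,0,0,0,0,60]]]'; python3 -c "
from h import *
print(inclamp(sensors.get_obs()['eef_pos'])); plan(cl(17,150),5.8); snap('wrist','w8')"
```

```text
time: 6.75
eef_pos: [482.7, -56.6, 168.9]
eef_rot: [0.001, 0.998, 0.058, 0.003]
ft_force: [1.3, -0.4, -0.0]
opening: 0.762
time: 7.15
eef_pos: [497.2, -172.5, 171.8]
eef_rot: [0.004, 0.998, 0.055, 0.007]
ft_force: [-0.5, 0.9, -0.2]
opening: 0.763
(np.float64(5.7685019518776794), np.float64(14.006821600435853))
pos [ 497.2 -172.5  171.8] yaw 6.3 t 7.2 F [-0.5  0.9 -0.2] open 0.763 n 1
[np.float64(-6.0), np.float64(-3.2), np.float64(21.7)] [ 0.009 -0.013  0.008]
```

View pics/w8.png

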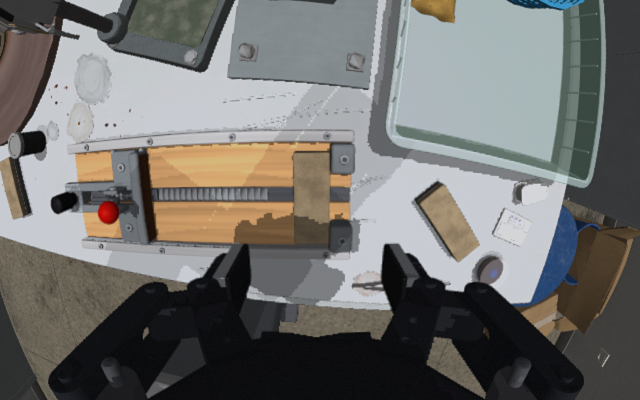

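Run:
```python
from h import *
crop('w8',60,110,370,270,2.5,'w8a')
for p,z in [((62,203),63),((108,212),80),((344,158),38),((341,236),38)]:
    P=onz('w8',*p,z,True); print(P.round(1),np.round(inclamp(P),1))
```

```text
[465.6 101.3  63. ] [  1.9 289.6]
[470.2  18.5  80. ] [ -1.8 206.7]
[ 533.1 -195.7   38. ] [ 39.1 -12.7]
[ 458.5 -202.6   38. ] [-35.8 -12.1]
```

View pics/w8a.png

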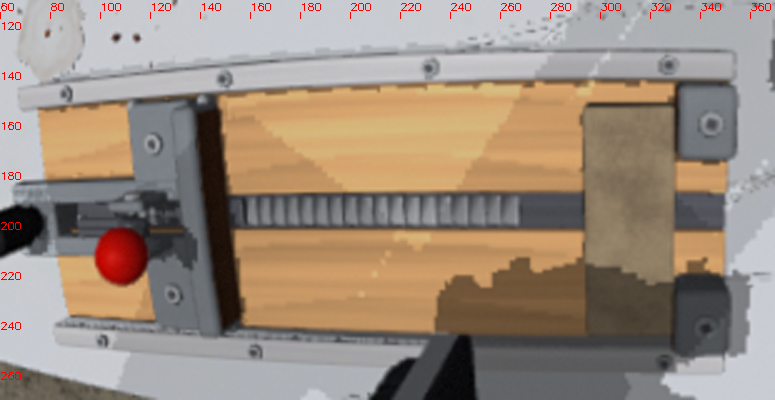

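Run:
```python
from h import *
a=lambda px,py:(60+px/2.5,110+py/2.5)
L=dict(faceU=((190,105),38),faceL=((218,332),38),headbackU=((130,100),38),headbackL=((160,325),38),faceBotU=((220,110),12),faceBotL=((243,325),12),ball80=((122,256),80),ball90=((122,256),90),bolt1=((152,143),40),bolt2=((173,295),40),stTL=((585,105),33),stTR=((673,105),33),stBR=((673,334),33),stBL=((584,332),33))
for n,(p,z) in L.items():
    P=onz('w8',*a(*p),z,True); print(n,P.round(1),np.round(inclamp(P),1))
```

```text
faceU [521.9  10.1  38. ] [ 48.8 193.2]
faceL [425.4  -0.   38. ] [-48.2 192.8]
headbackU [522.6  41.8  38. ] [ 52.7 224.6]
headbackL [423.9  31.4  38. ] [-46.6 224.2]
faceBotU [516.9  10.3  12. ] [ 43.8 193.9]
faceBotL [418.4   1.   12. ] [-55.1 194.6]
ball80 [470.   17.5  80. ] [ -2.2 205.8]
ball90 [473.8   9.8  90. ] [  0.9 197.7]
bolt1 [505.6  28.5  40. ] [ 34.4 213.1]
bolt2 [440.2  21.1  40. ] [-31.4 212.4]
stTL [ 533.1 -150.1   33. ] [43.7 32.7]
stTR [ 536.5 -182.1   33. ] [43.9  0.5]
stBR [ 447.5 -192.8   33. ] [-45.7  -1.2]
stBL [ 444.7 -157.9   33. ] [-45.1  33.9]
```

```bash
python3 -m inch '[[[-3,-2,30,0.005,-0.006,0.004,60],[-3,-1,40,0.004,-0.006,0.004,60],[0,0,35,0,0,0,60],[0,0,0,0,0,0,60]]]'; python3 -c "
from h import *
print(inclamp(sensors.get_obs()['eef_pos'])); plan(cl(16.5,17),5.8); snap('wrist','w9')"
```

```text
time: 7.6
eef_pos: [491.5, -164.3, 66.3]
eef_rot: [-0.0, 0.999, 0.052, 0.001]
ft_force: [-0.3, 0.6, 0.2]
opening: 0.768
(np.float64(0.8745147357236592), np.float64(22.678437663558068))
pos [ 491.5 -164.3   66.3] yaw 6.0 t 7.6 F [-0.3  0.6  0.2] open 0.768 n 2
[np.float64(-1.0), np.float64(3.0), np.float64(25.0)] [-0.    -0.001  0.002]
x 2
```

View pics/w9.png

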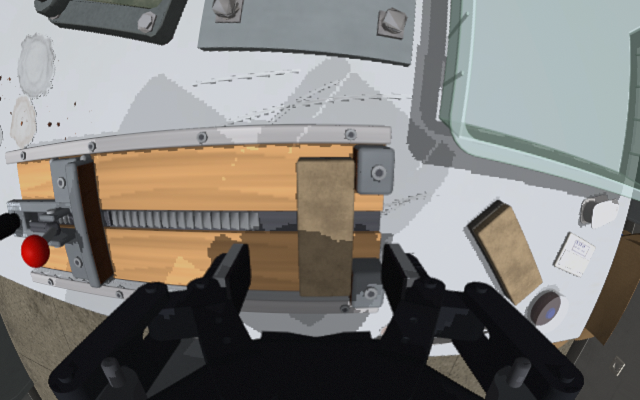

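```bash
python3 -m inch '[[[-1,4,15,0,0,0.002,60],[-1,2,15,0,0,0.002,60],[0,1,12,0,0,0,60],[0,0,5,0,0,0,60],[0,0,0,0,0,0,60]]]'; python3 -c "
from h import *
print(inclamp(sensors.get_obs()['eef_pos'])); plan(cl(16.5,17),5.8); snap('wrist','w10')"
```

```text
time: 8.15
eef_pos: [496.4, -170.4, 27.6]
eef_rot: [0.004, 0.999, 0.053, 0.008]
ft_force: [0.5, 0.3, -0.3]
opening: 0.765
(np.float64(5.123399634357617), np.float64(16.179886629266864))
pos [ 496.4 -170.4   27.6] yaw 6.1 t 8.2 F [ 0.5  0.3 -0.3] open 0.765 n 1
[np.float64(-5.3), np.float64(-0.4), np.float64(10.5)] [ 0.008 -0.015  0.006]
```

View pics/w10.png

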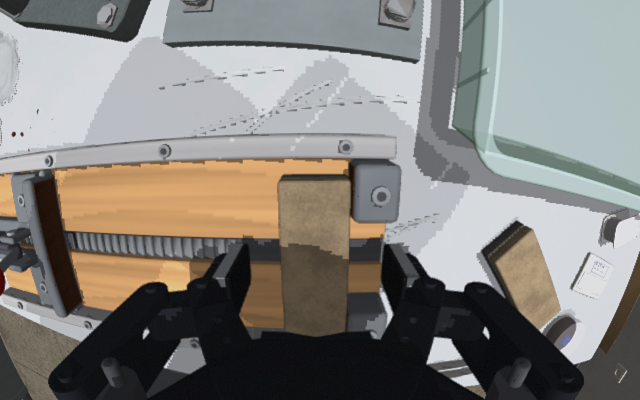

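```bash
python3 -m inch '[[[-5,0,9,0.008,-0.015,0.004,60],[0,0,2,0,0,0,60],[0,0,0,0,0,0,255],[0,0,0,0,0,0,255],[0,0,0,0,0,0,255]]]' 60; python3 -c "
from h import *
print(inclamp(sensors.get_obs()['eef_pos'])); plan(cl(16.5,17),5.8)"
```

```text
time: 8.7
eef_pos: [492.1, -170.5, 18.0]
eef_rot: [-0.0, 0.999, 0.051, 0.001]
ft_force: [1.5, 4.0, 3.0]
opening: 0.388
(np.float64(0.8586694904738609), np.float64(16.51582284667032))
pos [ 492.1 -170.5   18. ] yaw 5.8 t 8.7 F [1.5 4.  3. ] open 0.388 n 1
[np.float64(-0.9), np.float64(0.0), np.float64(1.0)] [-0.    -0.002  0.   ]
x 1
```

```bash
python3 -m inch '[[[0,0,-20,0,0,0,255],[0,0,-40,0,0,0,255],[0,0,-40,0,0,0,255],[10,20,-40,0,0,0,255],[30,30,-10,0,0,0,255]]]'; python3 -c "
from h import *
plan((615,-350,160),3); snap('wrist','w11')"
```

```text
time: 9.2
eef_pos: [530.1, -211.1, 168.9]
eef_rot: [-0.006, 0.999, 0.052, -0.007]
ft_force: [1.5, -0.3, -1.3]
opening: 0.384
pos [ 530.1 -211.1  168.9] yaw 5.9 t 9.2 F [ 1.5 -0.3 -1.3] open 0.384 n 4
[np.float64(18.0), np.float64(37.0), np.float64(2.0)] [-0.003  0.004  0.013]
[np.float64(18.0), np.float64(37.0), np.float64(2.0)] [-0.003  0.004  0.013]
[np.float64(18.0), np.float64(36.0), np.float64(2.0)] [-0.003  0.004  0.013]
[np.float64(19.0), np.float64(36.0), np.float64(2.0)] [-0.003  0.004  0.013]
```

View pics/w11.png

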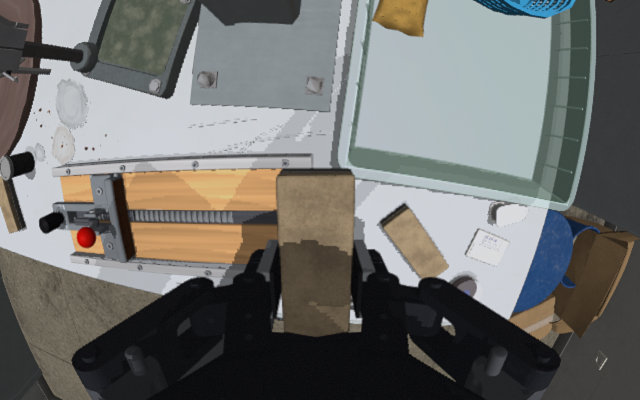

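```bash
python3 - <<'E'
from h import *
crop('w11',330,60,610,220,2.8,'w11a')
for p,z in [((357,147),2),((545,178),2),((343,163),66),((572,208),66),((572,208),63)]: print(onz('w11',*p,z,True).round(0))
E
python3 -m inch '[[[18,37,2,-0.003,0.004,0.013,255],[18,37,2,-0.003,0.004,0.013,255],[18,37,2,-0.003,0.004,0.013,255],[19,36,2,-0.003,0.004,0.013,255],[0,0,0,0,0,0,255]]]'; python3 -c "
from h import *
plan((615,-350,160),3); snap('wrist','w12')"
```

```text
[ 570. -247.    2.]
[ 570. -491.    2.]
[ 562. -229.   66.]
[ 550. -486.   66.]
[ 550. -489.   63.]
time: 9.75
eef_pos: [625.1, -362.6, 161.8]
eef_rot: [0.006, 1.0, 0.024, 0.008]
ft_force: [-1.2, 0.1, -1.1]
opening: 0.387
pos [ 625.1 -362.6  161.8] yaw 2.8 t 9.8 F [-1.2  0.1 -1.1] open 0.387 n 1
[np.float64(-9.5), np.float64(-13.0), np.float64(1.5)] [ 0.012 -0.016 -0.004]
```

View pics/w11a.png

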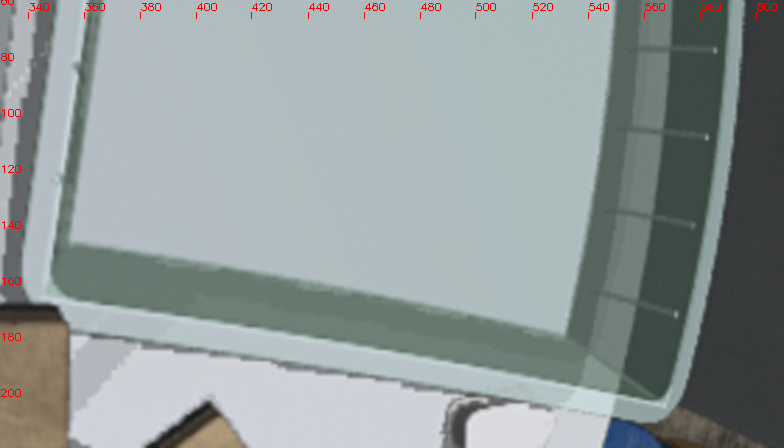

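View pics/w12.png

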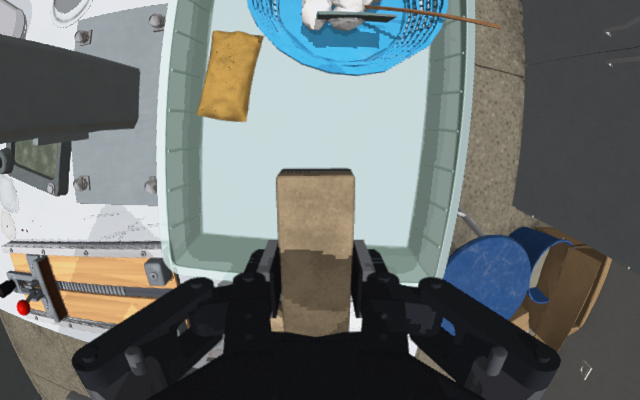

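Run:
```python
from h import *
for f,p in [('w11',(355,146.8)),('w11',(532.9,179.6)),('w12',(202,233)),('w12',(421,247)),('w12',(261,35)),('w12',(198,116)),('w12',(350,75))]: print(f,p,onz(f,*p,2,True).round(0))
```

```text
w11 (355, 146.8) [ 570. -245.    2.]
w11 (532.9, 179.6) [ 565. -470.    2.]
w12 (202, 233) [ 571. -243.    2.]
w12 (421, 247) [ 565. -485.    2.]
w12 (261, 35) [ 778. -304.    2.]
w12 (198, 116) [ 696. -242.    2.]
w12 (350, 75) [ 740. -393.    2.]
```

```bash
python3 -m inch '[[[-3,-8,30,0.01,-0.012,0.02,255],[0,-2,35,0,0,0.02,255],[0,0,35,0,0,0,255],[0,0,20,0,0,0,255],[0,0,0,0,0,0,255]]]'; python3 -c "
from h import *
plan((621,-352,11),0); snap('wrist','w13')"
```

```text
time: 10.3
eef_pos: [616.3, -343.3, 36.5]
eef_rot: [-0.004, 1.0, 0.005, -0.003]
ft_force: [-0.6, 1.5, -2.1]
opening: 0.386
pos [ 616.3 -343.3   36.5] yaw 0.5 t 10.3 F [-0.6  1.5 -2.1] open 0.386 n 1
[np.float64(4.8), np.float64(9.0), np.float64(25.4)] [-0.008  0.005  0.009]
```

View pics/w13.png

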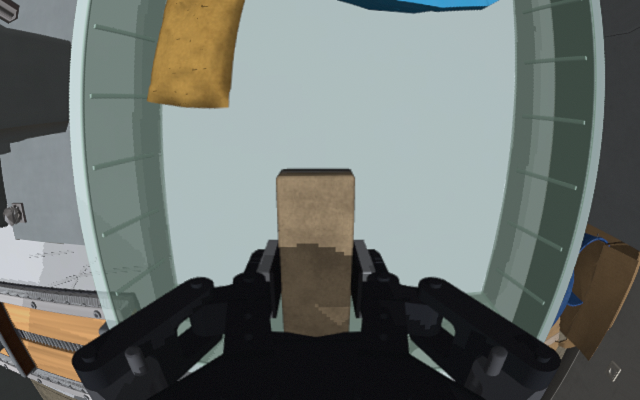

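```bash
python3 -m inch '[[[4,8,12,-0.006,0.005,0.006,255],[1,1,8,0,0,0,255],[0,0,4,0,0,0,255],[0,0,2,0,0,0,255],[0,0,0,0,0,0,255]]]'; python3 -c "
from h import *
plan((621,-352,8),0)"
```

```text
time: 10.85
eef_pos: [624.8, -354.3, 15.0]
eef_rot: [0.002, 1.0, 0.002, 0.004]
ft_force: [0.7, 0.5, -0.9]
opening: 0.386
pos [ 624.8 -354.3   15. ] yaw 0.2 t 10.8 F [ 0.7  0.5 -0.9] open 0.386 n 1
[np.float64(-3.8), np.float64(-2.3), np.float64(6.9)] [ 0.004 -0.008  0.004]
```

```bash
python3 -m inch '[[[-3,-2,4,0.004,-0.008,0,255],[0,0,2,0,0,0,255],[0,0,1,0,0,0,255],[0,0,0,0,0,0,255]]]'; python3 -c "
from h import *
plan((621,-352,8),0)"
```

```text
time: 11.25
eef_pos: [622.1, -352.6, 8.7]
eef_rot: [0.0, 1.0, 0.002, 0.0]
ft_force: [0.3, -0.5, -1.6]
opening: 0.386
pos [ 622.1 -352.6    8.7] yaw 0.2 t 11.2 F [ 0.3 -0.5 -1.6] open 0.386 n 1
[np.float64(-1.1), np.float64(-0.6), np.float64(0.7)] [ 0.001 -0.001  0.004]
x 1
```

```bash
python3 -m inch '[[[0,0,1.5,0,0,0,255],[0,0,0,0,0,0,100],[0,0,0,0,0,0,100],[0,0,-20,0,0,0,100],[0,0,-45,0,0,0,80]]]'; python3 -m inch '[[[0,0,-45,0,0,0,60],[0,0,-45,0,0,0,60],[-10,-5,-20,0,0,0,60]]]'; python3 -c "
from h import *
snap('wrist','w14');plan((475,-323,120),45)"
```

```text
time: 11.75
eef_pos: [618.4, -349.8, 67.1]
eef_rot: [-0.004, 1.0, 0.002, -0.005]
ft_force: [0.0, -0.3, 1.0]
opening: 0.687
time: 12.05
eef_pos: [611.3, -347.0, 183.7]
eef_rot: [-0.002, 1.0, 0.002, -0.002]
ft_force: [0.6, -0.3, -0.1]
opening: 0.765
pos [ 609.9 -346.2  186. ] yaw 0.2 t 12.1 F [-0.9  1.1  1.7] open 0.764 n 6
[np.float64(-22.0), np.float64(-4.0), np.float64(11.0)] [-0.001  0.001 -0.13 ]
[np.float64(-22.0), np.float64(-7.0), np.float64(11.0)] [-0.001  0.001 -0.13 ]
[np.float64(-21.0), np.float64(-10.0), np.float64(11.0)] [-0.001  0.001 -0.13 ]
[np.float64(-19.0), np.float64(-12.0), np.float64(11.0)] [-0.001  0.001 -0.13 ]
[np.float64(-18.0), np.float64(-15.0), np.float64(11.0)] [-0.001  0.001 -0.13 ]
[np.float64(-15.0), np.float64(-17.0), np.float64(11.0)] [-0.001  0.001 -0.13 ]
```

View pics/w14.png

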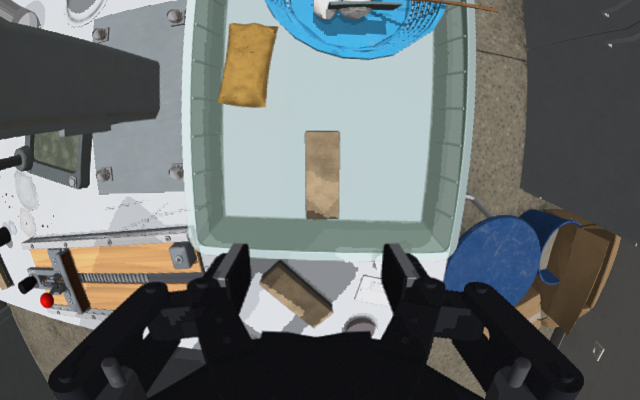

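```bash
python3 -m inch '[[[-20,-4,2,0,0,-0.13,60],[-21,-7,2,0,0,-0.13,60],[-21,-10,5,0,0,-0.13,60],[-19,-12,5,0,0,-0.13,60],[-18,-15,5,0,0,-0.13,60]]]'; python3 -m inch '[[[-15,-17,5,0,0,-0.13,60],[-8,-10,5,0,0,0,60],[0,0,0,0,0,0,60]]]'; python3 -c "
from h import *
snap('wrist','w15');plan((475,-323,120),46.5)"
```

```text
time: 12.6
eef_pos: [500.2, -327.7, 169.4]
eef_rot: [0.002, 0.943, 0.334, 0.001]
ft_force: [-0.0, -0.1, -0.2]
opening: 0.762
time: 12.9
eef_pos: [459.8, -320.4, 157.0]
eef_rot: [-0.001, 0.918, 0.398, -0.0]
ft_force: [0.3, -0.2, 0.9]
opening: 0.767
pos [ 460.9 -320.9  157.4] yaw 46.9 t 12.9 F [-0.3  0.   0.3] open 0.762 n 1
[np.float64(8.2), np.float64(11.7), np.float64(37.4)] [0.    0.    0.007]
```

View pics/w15.png

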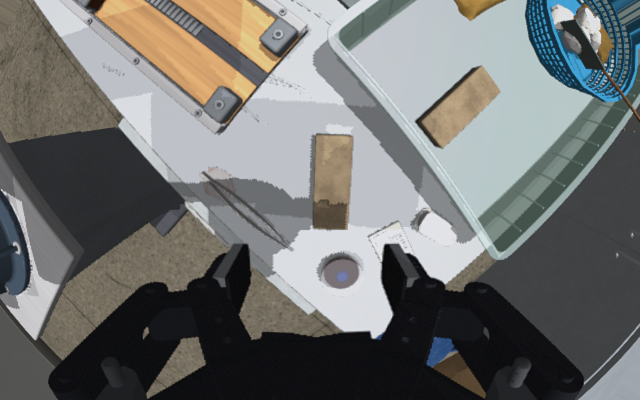

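```bash
cat >> h.py <<'E'
def stone(fn,ps,z=21,wrist=True):
    P=np.array([onz(fn,*p,z,wrist)[:2] for p in ps]); c=P.mean(0)
    e=(P[0]+P[1]-P[2]-P[3])/2; w=(P[1]+P[2]-P[0]-P[3])/2
    a=np.degrees(np.arctan2(e[1],e[0])); print(P.round(0).tolist(),'c',c.round(1),'L',np.hypot(*e).round(1),'W',np.hypot(*w).round(1),'yaw',a.round(1)); return c,a
E
python3 - <<'E'
from h import *
crop('w15',290,120,380,300,4.4,'w15a')
c,a=stone('w15',[(316,135),(352,136),(347,229),(313,227)]); print(dep('w15',340,262,True))
E
```

```text
[[495.0, -282.0], [518.0, -305.0], [456.0, -368.0], [433.0, -344.0]] c [ 475.6 -324.5] L 87.9 W 32.6 yaw 45.1
[ 427.30121965 -389.58061209   20.74082678]
```

View pics/w15a.png

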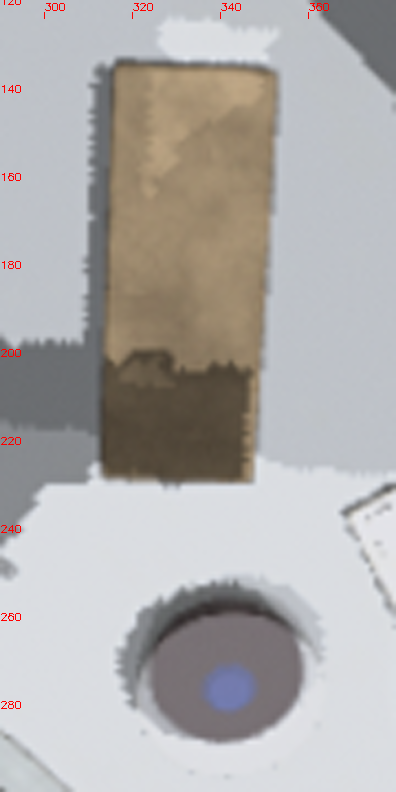

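```bash
python3 -c "
from h import *
plan((475.6,-324.4,60),45.1)"; python3 -m inch '[[[4,6,33,0,0,0.016,60],[4,6,33,0,0,0.016,60],[0,0,28,0,0,0,60],[0,0,0,0,0,0,60]]]'; python3 -c "
from h import *
plan((475.6,-324.4,6),45.1); snap('wrist','w16')"
```

```text
pos [ 460.9 -320.9  157.4] yaw 46.9 t 12.9 F [-0.3  0.   0.3] open 0.762 n 3
[np.float64(3.0), np.float64(4.0), np.float64(32.0)] [0.   0.   0.01]
[np.float64(3.0), np.float64(4.0), np.float64(32.0)] [0.   0.   0.01]
[np.float64(3.0), np.float64(4.0), np.float64(32.0)] [0.   0.   0.01]
time: 13.35
eef_pos: [482.3, -327.8, 63.2]
eef_rot: [0.006, 0.924, 0.382, 0.003]
ft_force: [0.5, -0.3, 0.4]
opening: 0.764
pos [ 482.3 -327.8   63.2] yaw 44.9 t 13.3 F [ 0.5 -0.3  0.4] open 0.764 n 2
[np.float64(-1.0), np.float64(-4.0), np.float64(29.0)] [ 0.007 -0.    -0.002]
[np.float64(-1.0), np.float64(-4.0), np.float64(29.0)] [ 0.007 -0.    -0.002]
```

View pics/w16.png

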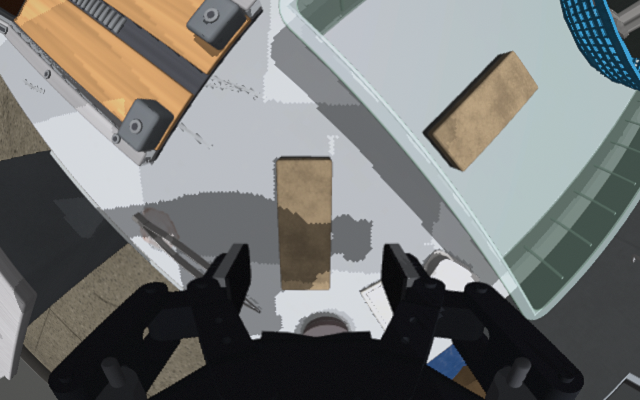

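```bash
python3 -m inch '[[[-2,-5,20,0.01,0,0,60],[-1,-2,18,0.004,0,0,60],[0,0,10,0,0,0,60],[0,0,5,0,0,0,60],[0,0,0,0,0,0,60]]]'; python3 -c "
from h import *
plan((475.6,-324.4,6),45.1); snap('wrist','w17')"
```

```text
time: 13.9
eef_pos: [484.0, -331.6, 17.5]
eef_rot: [0.009, 0.924, 0.382, 0.004]
ft_force: [-0.7, 0.2, -0.4]
opening: 0.763
pos [ 484.  -331.6   17.5] yaw 45.0 t 13.9 F [-0.7  0.2 -0.4] open 0.763 n 1
[np.float64(-0.9), np.float64(-11.3), np.float64(11.3)] [ 0.02  -0.001 -0.002]
```

View pics/w17.png

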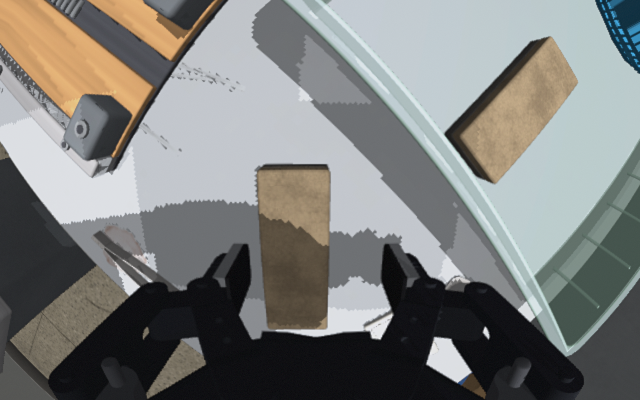

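```bash
python3 -m inch '[[[-1,-11,3,0.02,0,0,60],[0,0,7,0,0,0,60],[0,0,1,0,0,0,60],[0,0,0,0,0,0,60]]]'; python3 -c "
from h import *
plan((475.6,-324.4,6),45.1)"
```

```text
time: 14.35
eef_pos: [476.2, -325.1, 8.1]
eef_rot: [0.001, 0.924, 0.383, 0.001]
ft_force: [-0.6, -0.1, 0.6]
opening: 0.76
pos [ 476.2 -325.1    8.1] yaw 45.0 t 14.3 F [-0.6 -0.1  0.6] open 0.76 n 1
[np.float64(0.1), np.float64(-0.9), np.float64(2.1)] [ 0.003 -0.001 -0.002]
x 1
```

```bash
python3 -m inch '[[[0,0,2,0,0,0,60],[0,0,0,0,0,0,255],[0,0,0,0,0,0,255],[0,0,0,0,0,0,255],[0,0,-20,0,0,0,255]]]' 70;  python3 -m inch '[[[0,0,-40,0,0,0,255],[0,0,-40,0,0,0,255],[0,0,-20,0,0,0,255]]]';python3 -c "
from h import *
plan(cl(17,150,x=-0.5),5.8); snap('wrist','w18')"
```

```text
time: 14.85
eef_pos: [475.0, -324.1, 24.5]
eef_rot: [-0.001, 0.924, 0.383, 0.0]
ft_force: [-0.1, -0.1, -1.0]
opening: 0.377
time: 15.15
eef_pos: [473.7, -323.0, 125.2]
eef_rot: [-0.004, 0.924, 0.382, -0.001]
ft_force: [0.4, -0.6, -1.3]
opening: 0.386
pos [ 473.7 -323.   125.2] yaw 45.0 t 15.2 F [ 0.4 -0.6 -1.3] open 0.386 n 5
[np.float64(24.0), np.float64(-19.0), np.float64(-5.0)] [-0.002  0.     0.137]
[np.float64(21.0), np.float64(-22.0), np.float64(-5.0)] [-0.002  0.     0.137]
[np.float64(18.0), np.float64(-25.0), np.float64(-5.0)] [-0.002  0.     0.137]
[np.float64(14.0), np.float64(-27.0), np.float64(-5.0)] [-0.002  0.     0.137]
[np.float64(11.0), np.float64(-29.0), np.float64(-5.0)] [-0.002  0.     0.137]
```

View pics/w18.png

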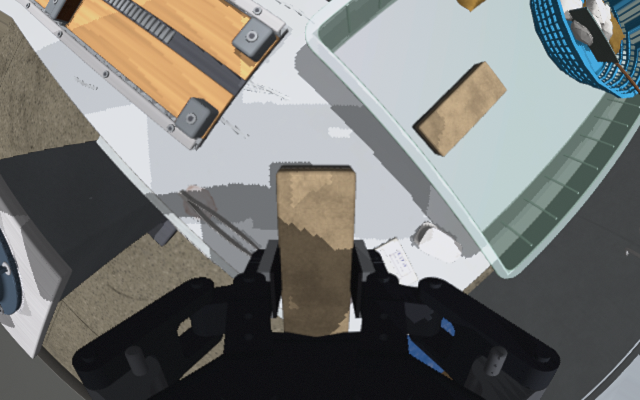

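```bash
python3 -m inch '[[[23,-19,-5,0,0,0.137,255],[21,-22,-5,0,0,0.137,255],[18,-25,-5,0,0,0.137,255],[14,-27,-5,0,0,0.137,255],[10,-26,-2,0,0,0.137,255]]]'; python3 -m inch '[[[0,0,0,0,0,0,255]]]'; python3 -c "
from h import *
plan(cl(20,70,x=-0.5),5.8); snap('wrist','w19')"
```

```text
time: 15.7
eef_pos: [492.9, -175.9, 148.5]
eef_rot: [-0.0, 0.999, 0.033, 0.0]
ft_force: [0.0, -0.5, -1.7]
opening: 0.379
time: 15.8
eef_pos: [491.8, -172.0, 147.7]
eef_rot: [-0.002, 0.999, 0.034, -0.001]
ft_force: [-0.4, 0.2, -1.3]
opening: 0.377
pos [ 491.8 -172.   147.7] yaw 3.9 t 15.8 F [-0.4  0.2 -1.3] open 0.377 n 2
[np.float64(-0.0), np.float64(-2.0), np.float64(39.0)] [-0.002  0.001 -0.017]
[np.float64(-0.0), np.float64(-2.0), np.float64(39.0)] [-0.002  0.001 -0.017]
```

View pics/w19.png

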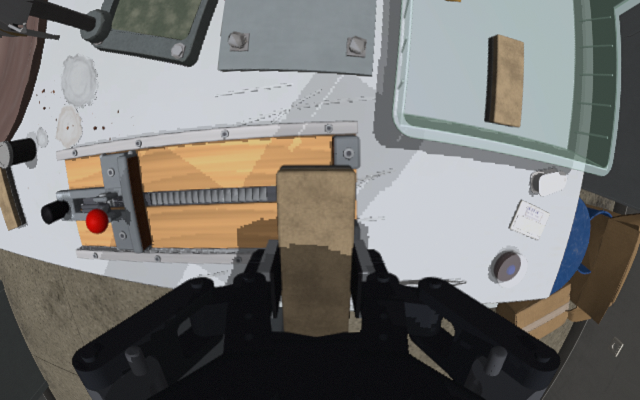

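```bash
python3 -m inch '[[[0,-2,30,0,0,-0.018,255],[-1,-2,30,0.002,-0.003,-0.018,255],[-1,0,20,0.002,-0.004,0,255],[0,0,5,0,0,0,255],[0,0,0,0,0,0,255]]]'; python3 -c "
from h import *
plan(cl(20,40,x=-0.5),5.8); snap('wrist','w20')"
```

```text
time: 16.35
eef_pos: [491.3, -174.6, 58.5]
eef_rot: [-0.001, 0.998, 0.056, -0.003]
ft_force: [0.2, -0.8, -0.8]
opening: 0.38
pos [ 491.3 -174.6   58.5] yaw 6.4 t 16.4 F [ 0.2 -0.8 -0.8] open 0.38 n 1
[np.float64(-0.0), np.float64(-7.5), np.float64(18.5)] [-0.002  0.006  0.011]
```

View pics/w20.png

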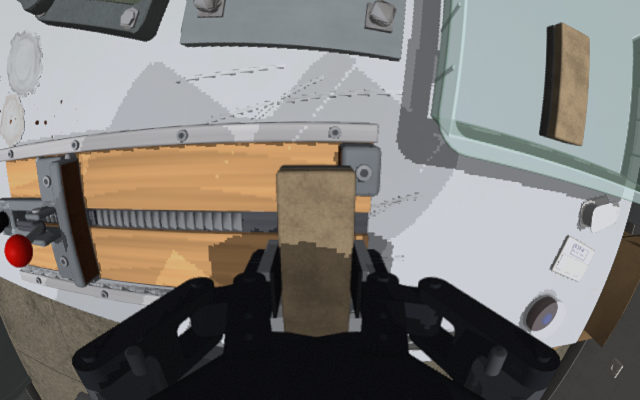

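```bash
python3 -m inch '[[[0,-7,5,-0.002,0.005,0.01,255],[0,-1,12,0,0,0,255],[-1,0,8,0,-0.003,0,255],[0,0,0,0,0,0,255]]]'; python3 -c "
from h import *
plan(cl(20,20,x=-0.5),5.8)
print(inclamp(sensors.get_obs()['eef_pos']));snap('wrist','w21')"
```

```text
time: 16.8
eef_pos: [491.3, -168.0, 34.6]
eef_rot: [0.002, 0.999, 0.051, 0.001]
ft_force: [-0.5, 0.1, -1.9]
opening: 0.381
pos [ 491.3 -168.    34.6] yaw 5.8 t 16.8 F [-0.5  0.1 -1.9] open 0.381 n 1
[np.float64(-0.9), np.float64(-1.0), np.float64(14.6)] [ 0.005 -0.002  0.   ]
(np.float64(0.3662000292422674), np.float64(19.102334309162952))
```

View pics/w21.png

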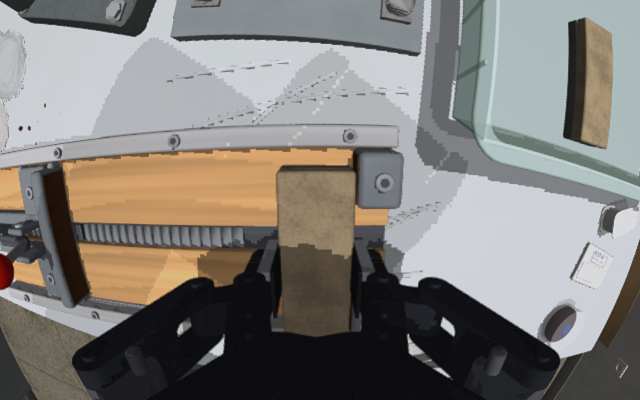

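```bash
python3 -m inch '[[[-1,-1,9,0.005,-0.002,0,255],[0,0,5,0,0,0,255],[0,0,2,0,0,0,255],[0,0,1,0,0,0,255],[0,0,0,0,0,0,255]]]'; python3 -c "
from h import *
plan(cl(20,18,x=-0.5),5.8)
print(inclamp(sensors.get_obs()['eef_pos']))"
```

```text
time: 17.35
eef_pos: [491.5, -167.8, 18.7]
eef_rot: [0.001, 0.999, 0.051, 0.001]
ft_force: [-0.8, 0.0, -1.1]
opening: 0.386
pos [ 491.5 -167.8   18.7] yaw 5.8 t 17.4 F [-0.8  0.  -1.1] open 0.386 n 1
[np.float64(-1.1), np.float64(-0.7), np.float64(0.7)] [ 0.002 -0.003  0.001]
x 1
(np.float64(0.5877147922652456), np.float64(19.27524840820519))
```

```bash
python3 -m inch '[[[0,0,1.5,0,0,0,255],[0,0,0,0,0,0,100],[0,0,0,0,0,0,100],[0,0,-20,0,0,0,100],[0,0,-45,0,0,0,80]]]'; python3 -m inch '[[[0,0,-45,0,0,0,60],[0,-10,-30,0,0,0,60],[0,-45,-15,0,0,0,60],[0,-45,-5,0,0,0,60],[0,-45,0,0,0,0,60]]]'; python3 -c "
from h import *
snap('wrist','w22');plan((455,240,170),18)"
```

```text
time: 17.85
eef_pos: [488.8, -166.4, 79.9]
eef_rot: [-0.002, 0.999, 0.051, -0.003]
ft_force: [0.5, -0.6, 0.1]
opening: 0.685
time: 18.35
eef_pos: [481.4, -26.6, 183.4]
eef_rot: [0.002, 0.999, 0.045, 0.005]
ft_force: [0.9, -0.5, -0.2]
opening: 0.765
pos [477.9 -19.7 182.7] yaw 5.4 t 18.4 F [-2.   3.3  0. ] open 0.77 n 6
[np.float64(0.0), np.float64(-43.0), np.float64(2.0)] [-0.    -0.001 -0.037]
[np.float64(2.0), np.float64(-43.0), np.float64(2.0)] [-0.    -0.001 -0.037]
[np.float64(3.0), np.float64(-43.0), np.float64(2.0)] [-0.    -0.001 -0.037]
[np.float64(5.0), np.float64(-43.0), np.float64(2.0)] [-0.    -0.001 -0.037]
[np.float64(7.0), np.float64(-43.0), np.float64(2.0)] [-0.    -0.001 -0.037]
[np.float64(8.0), np.float64(-43.0), np.float64(2.0)] [-0.    -0.001 -0.037]
```

View pics/w22.png

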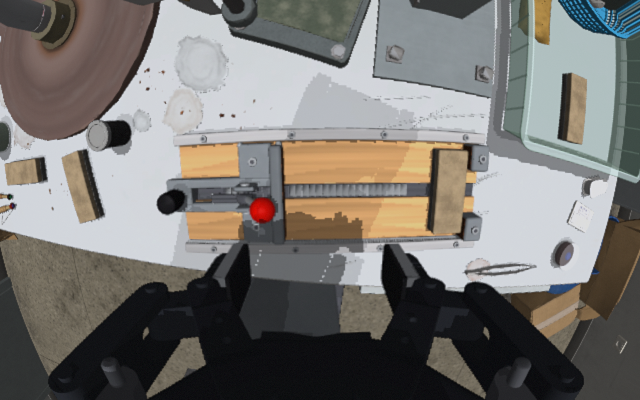

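```bash
python3 -m inch '[[[0,-45,2,0,0,-0.037,60],[2,-45,2,0,0,-0.037,60],[3,-45,2,0,0,-0.037,60],[5,-45,2,0,0,-0.037,60],[5,-40,2,0,0,-0.037,60]]]'; python3 -m inch '[[[5,-20,0,0,0,-0.037,60],[0,0,0,0,0,0,60]]]'; python3 -c "
from h import *
snap('wrist','w23');plan((455,270,170),18)"
```

```text
time: 18.9
eef_pos: [457.5, 201.7, 172.4]
eef_rot: [0.001, 0.99, 0.14, 0.005]
ft_force: [0.5, 0.1, 0.4]
opening: 0.765
time: 19.1
eef_pos: [455.0, 227.3, 171.4]
eef_rot: [0.001, 0.987, 0.163, 0.005]
ft_force: [0.9, 0.9, -0.1]
opening: 0.767
pos [454.7 226.2 171.3] yaw 18.7 t 19.1 F [-0.7 -0.5 -0.7] open 0.763 n 1
[np.float64(14.3), np.float64(-41.4), np.float64(1.3)] [ 0.003 -0.008  0.012]
```

View pics/w23.png

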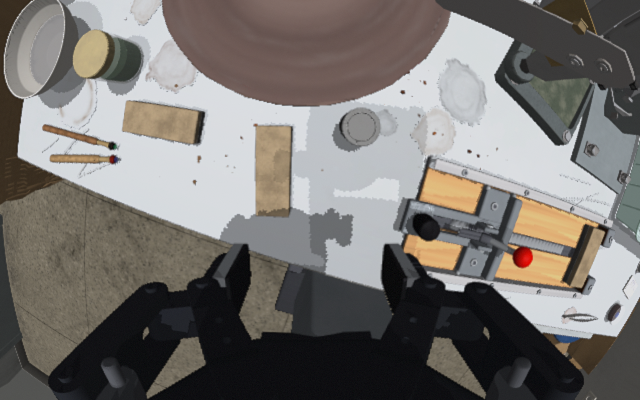

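Run:
```python
from h import *
crop('w23',240,110,310,230,5,'w23a')
stone('w23',[(256,126),(292,126),(291,216),(256,215)])
```

```text
[[495.0, 301.0], [506.0, 268.0], [421.0, 242.0], [411.0, 275.0]] c [458.4 271.4] L 88.5 W 35.0 yaw 17.0
```

View pics/w23a.png

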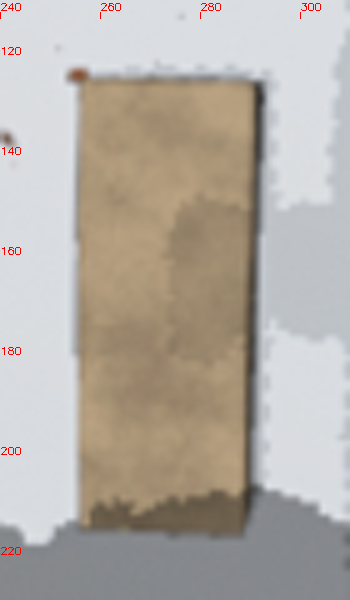

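```bash
python3 -c "
from h import *
stone('w23',[(255.8,126),(291,125.5),(289,217),(255.8,215.5)])
plan((457.5,271.5,60),17.3)"; python3 -m inch '[[[4,-12,30,0.002,-0.004,0.006,60],[4,-12,32,0.002,-0.004,0.006,60],[4,-12,30,0,0,0.006,60],[0,-6,10,0,0,0.004,60],[0,0,0,0,0,0,60]]]'; python3 -c "
from h import *
snap('wrist','w24');plan((457.5,271.5,6),17.3)"
```

```text
[[495.0, 301.0], [506.0, 269.0], [420.0, 243.0], [410.0, 275.0]] c [457.8 272.1] L 89.5 W 33.7 yaw 16.6
pos [454.7 226.2 171.3] yaw 18.7 t 19.1 F [-0.7 -0.5 -0.7] open 0.763 n 3
[np.float64(5.0), np.float64(-14.0), np.float64(37.0)] [ 0.001 -0.003  0.008]
[np.float64(5.0), np.float64(-14.0), np.float64(37.0)] [ 0.001 -0.003  0.008]
[np.float64(5.0), np.float64(-14.0), np.float64(37.0)] [ 0.001 -0.003  0.008]
time: 19.65
eef_pos: [457.0, 265.4, 67.1]
eef_rot: [0.001, 0.989, 0.147, 0.001]
ft_force: [0.9, 0.6, 0.5]
opening: 0.765
pos [457.4 265.2  67.8] yaw 16.9 t 19.7 F [ 0.1 -0.1 -0.3] open 0.762 n 2
[np.float64(1.0), np.float64(-3.0), np.float64(31.0)] [ 0.001 -0.002 -0.003]
[np.float64(1.0), np.float64(-3.0), np.float64(31.0)] [ 0.001 -0.002 -0.003]
```

View pics/w24.png

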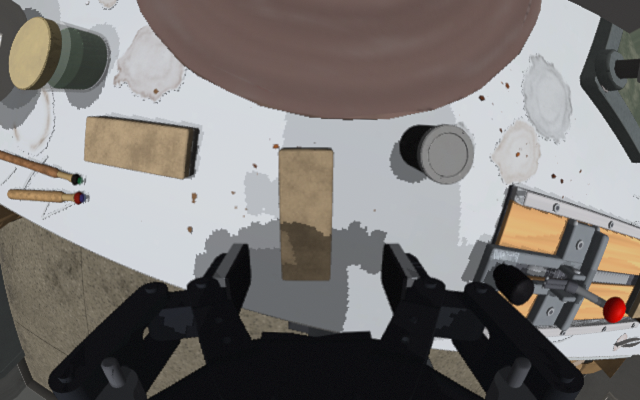

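```bash
python3 -m inch '[[[0,-5,20,0.004,-0.003,0,60],[0,-3,20,0.004,-0.004,0,60],[0,-1,10,0,-0.002,0,60],[0,0,5,0,0,0,60],[0,0,0,0,0,0,60]]]'; python3 -c "
from h import *
plan((457.6,272,6),17)"
```

```text
time: 20.2
eef_pos: [460.5, 271.7, 17.8]
eef_rot: [-0.003, 0.989, 0.145, 0.002]
ft_force: [0.3, 0.1, 0.1]
opening: 0.765
pos [460.5 271.7  17.8] yaw 16.7 t 20.2 F [0.3 0.1 0.1] open 0.765 n 1
[np.float64(-2.8), np.float64(-1.0), np.float64(11.7)] [-0.006 -0.006 -0.005]
```

```bash
python3 -m inch '[[[-2,-1,7,-0.005,-0.006,-0.004,60],[0,0,3,0,0,0,60],[0,0,1,0,0,0,60],[0,0,0,0,0,0,60]]]'; python3 -c "
from h import *
plan((457.6,272,6),17); snap('wrist','w25')"
```

```text
time: 20.6
eef_pos: [459.7, 272.2, 8.2]
eef_rot: [-0.0, 0.989, 0.147, 0.002]
ft_force: [0.6, -0.1, 0.5]
opening: 0.766
pos [459.7 272.2   8.2] yaw 16.9 t 20.6 F [ 0.6 -0.1  0.5] open 0.766 n 1
[np.float64(-2.1), np.float64(-0.4), np.float64(2.2)] [-0.    -0.003 -0.001]
x 1
```

View pics/w25.png

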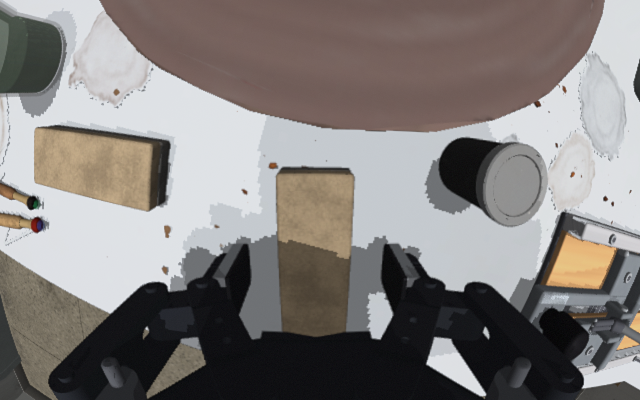

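```bash
python3 -m inch '[[[-2,0,2,0,-0.003,0,60],[0,0,0,0,0,0,255],[0,0,0,0,0,0,255],[0,0,0,0,0,0,255],[0,0,-20,0,0,0,255]]]' 70;  python3 -m inch '[[[0,0,-40,0,0,0,255],[0,0,-40,0,0,0,255],[0,0,-40,0,0,0,255],[0,0,-20,0,0,0,255]]]';python3 -c "
from h import *
plan(cl(80,160,x=-0.5),5.8); snap('wrist','w26')"
```

```text
time: 21.15
eef_pos: [456.1, 271.1, 25.2]
eef_rot: [0.0, 0.989, 0.147, -0.002]
ft_force: [-0.1, 0.6, -0.3]
opening: 0.383
time: 21.55
eef_pos: [454.7, 270.4, 167.3]
eef_rot: [0.001, 0.989, 0.147, -0.006]
ft_force: [0.7, -0.6, -0.0]
opening: 0.379
pos [454.7 270.4 167.3] yaw 16.9 t 21.6 F [ 0.7 -0.6 -0. ] open 0.379 n 9
[np.float64(-9.0), np.float64(41.0), np.float64(1.0)] [0.    0.001 0.022]
[np.float64(-8.0), np.float64(41.0), np.float64(1.0)] [0.    0.001 0.022]
[np.float64(-7.0), np.float64(41.0), np.float64(1.0)] [0.    0.001 0.022]
[np.float64(-6.0), np.float64(42.0), np.float64(1.0)] [0.    0.001 0.022]
[np.float64(-5.0), np.float64(42.0), np.float64(1.0)] [0.    0.001 0.022]
[np.float64(-5.0), np.float64(42.0), np.float64(1.0)] [0.    0.001 0.022]
[np.float64(-4.0), np.float64(42.0), np.float64(1.0)] [0.    0.001 0.022]
[np.float64(-3.0), np.float64(42.0), np.float64(1.0)] [0.    0.001 0.022]
[np.float64(-2.0), np.float64(42.0), np.float64(1.0)] [0.    0.001 0.022]
```

View pics/w26.png

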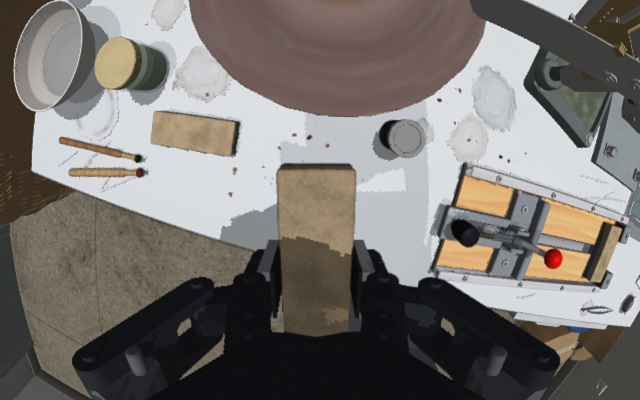

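```bash
python3 -m inch '[[[-9,41,0,0,0.001,0.022,255],[-8,42,0,0,0.001,0.022,255],[-7,42,0,0,0.001,0.022,255],[-6,42,0,0,0.001,0.022,255],[-5,42,0,0,0.001,0.022,255]]]';python3 -m inch '[[[-5,42,0,0,0.001,0.022,255],[-4,40,0,0,0.001,0.022,255],[-3,25,0,0,0.001,0.022,255],[0,10,0,0,0,0.01,255],[0,0,0,0,0,0,255]]]'; python3 -c "
from h import *
plan(cl(80,60,x=-0.5),5.8); snap('wrist','w27')"
```

```text
time: 22.1
eef_pos: [474.3, 59.1, 168.8]
eef_rot: [-0.001, 0.995, 0.097, 0.001]
ft_force: [1.9, -0.2, -1.0]
opening: 0.38
time: 22.6
eef_pos: [480.5, -67.4, 164.5]
eef_rot: [-0.002, 0.999, 0.053, 0.0]
ft_force: [-0.1, -0.6, -0.8]
opening: 0.376
pos [480.5 -67.4 164.5] yaw 6.1 t 22.6 F [-0.1 -0.6 -0.8] open 0.376 n 3
[np.float64(-0.0), np.float64(14.0), np.float64(35.0)] [-0.001 -0.     0.002]
[np.float64(-0.0), np.float64(13.0), np.float64(35.0)] [-0.001 -0.     0.002]
[np.float64(-0.0), np.float64(13.0), np.float64(35.0)] [-0.001 -0.     0.002]
```

View pics/w27.png

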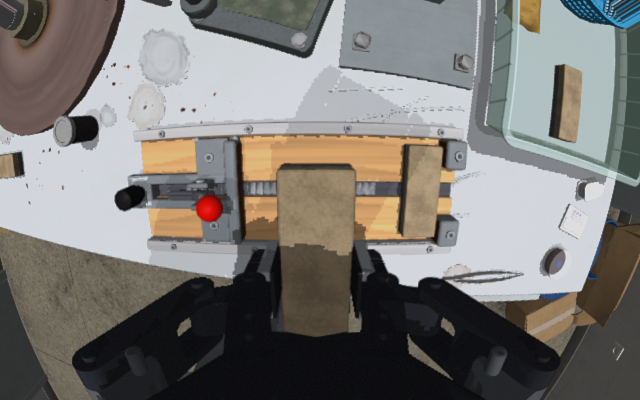

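```bash
python3 - <<'E'
from h import *
for p in [(405,145),(438,146),(434,241),(401,239)]: print(np.round(inclamp(onz('w27',*p,33,True)),1))
E
python3 -m inch '[[[0,14,32,0,0,0.003,255],[-1,14,32,0.002,-0.003,0.003,255],[-1,11,25,0.002,-0.003,0,255],[0,0,5,0,0,0,255],[0,0,0,0,0,0,255]]]';python3 -c "
from h import *
plan(cl(80,30,x=-0.5),5.8); snap('wrist','w28')"
```

```text
[45.1 39.6]
[45.7  6.8]
[-49.2   1. ]
[-46.3  36.6]
time: 23.15
eef_pos: [482.9, -97.7, 68.1]
eef_rot: [-0.005, 0.998, 0.056, -0.003]
ft_force: [-0.2, 0.5, -2.3]
opening: 0.382
pos [482.9 -97.7  68.1] yaw 6.4 t 23.1 F [-0.2  0.5 -2.3] open 0.382 n 1
[np.float64(0.5), np.float64(10.3), np.float64(38.0)] [-0.01   0.005  0.011]
```

View pics/w28.png

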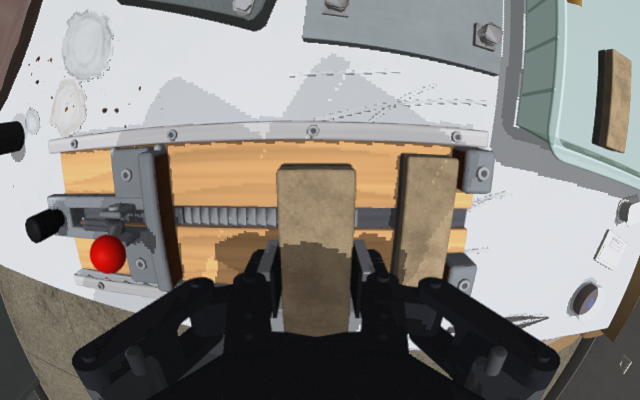

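```bash
python3 -m inch '[[[0,8,14,-0.008,0.004,0.01,255],[0,0,15,0,0,0,255],[-1,0,10,0,-0.003,0,255],[0,0,5,0,0,0,255],[0,0,0,0,0,0,255]]]';python3 -c "
from h import *
plan(cl(81,17.5,x=-0.5),5.8);print(inclamp(sensors.get_obs()['eef_pos']))"
```

```text
time: 23.7
eef_pos: [486.5, -102.2, 28.9]
eef_rot: [0.001, 0.999, 0.054, 0.003]
ft_force: [0.0, -0.2, -0.9]
opening: 0.384
pos [ 486.5 -102.2   28.9] yaw 6.2 t 23.7 F [ 0.  -0.2 -0.9] open 0.384 n 1
[np.float64(-2.8), np.float64(4.0), np.float64(11.4)] [ 0.003 -0.006  0.007]
(np.float64(2.1900796131023754), np.float64(85.01276764163933))
```

```bash
python3 -m inch '[[[-2,3,5,0.003,-0.006,0.006,255],[0,0,5,0,0,0,255],[0,0,2,0,0,0,255],[0,0,0,0,0,0,255]]]';python3 -c "
from h import *
plan(cl(81,17.5,x=-0.5),5.8);print(inclamp(sensors.get_obs()['eef_pos']))"
```

```text
time: 24.1
eef_pos: [485.9, -105.7, 19.0]
eef_rot: [0.001, 0.999, 0.051, 0.001]
ft_force: [0.0, -0.2, -1.8]
opening: 0.385
pos [ 485.9 -105.7   19. ] yaw 5.9 t 24.1 F [ 0.  -0.2 -1.8] open 0.385 n 1
[np.float64(-1.8), np.float64(0.6), np.float64(1.5)] [ 0.001 -0.002  0.001]
x 1
(np.float64(1.2815351600468488), np.float64(81.63463659960794))
```

```bash
python3 -m inch '[[[-1,0,1.5,0,0,0,255],[0,0,0.5,0,0,0,125],[0,0,0,0,0,0,125],[0,0,-20,0,0,0,125],[0,0,-45,0,0,0,125]]]'; python3 -m inch '[[[0,0,-45,0,0,0,80],[0,-10,-40,0,0,0,60],[0,-45,-15,0,0,0,60],[0,-45,-5,0,0,0,60],[0,-45,0,0,0,0,60]]]'; python3 -c "
from h import *
snap('wrist','w29');plan((460,360,175),-86)"
```

```text
time: 24.6
eef_pos: [482.9, -105.1, 80.2]
eef_rot: [-0.002, 0.999, 0.05, -0.002]
ft_force: [-0.4, 0.6, -0.4]
opening: 0.508
time: 25.1
eef_pos: [474.9, 35.6, 194.2]
eef_rot: [0.002, 0.999, 0.044, 0.006]
ft_force: [0.2, -0.2, -0.1]
opening: 0.763
pos [471.9  42.1 193.7] yaw 5.3 t 25.1 F [-1.5  4.2  0.4] open 0.764 n 12
[np.float64(1.0), np.float64(-26.0), np.float64(2.0)] [-0.001 -0.     0.133]
[np.float64(-2.0), np.float64(-26.0), np.float64(2.0)] [-0.001 -0.     0.133]
[np.float64(-6.0), np.float64(-26.0), np.float64(2.0)] [-0.001 -0.     0.133]
[np.float64(-9.0), np.float64(-25.0), np.float64(2.0)] [-0.001 -0.     0.133]
[np.float64(-12.0), np.float64(-24.0), np.float64(2.0)] [-0.001 -0.     0.133]
[np.float64(-15.0), np.float64(-22.0), np.float64(2.0)] [-0.001 -0.     0.133]
[np.float64(-18.0), np.float64(-20.0), np.float64(2.0)] [-0.001 -0.     0.133]
[np.float64(-20.0), np.float64(-17.0), np.float64(2.0)] [-0.001 -0.     0.133]
[np.float64(-22.0), np.float64(-14.0), np.float64(2.0)] [-0.001 -0.     0.133]
[np.float64(-24.0), np.float64(-11.0), np.float64(2.0)] [-0.001 -0.     0.133]
[np.float64(-25.0), np.float64(-8.0), np.float64(2.0)] [-0.001 -0.     0.133]
[np.float64(-26.0), np.float64(-4.0), np.float64(2.0)] [-0.001 -0.     0.133]
```

View pics/w29.png

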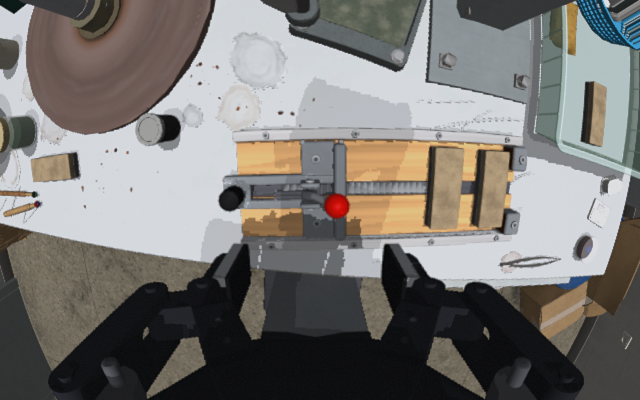

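```bash
python3 -c "
from h import *
plan((465,350,185),94.5)"
```

```text
pos [471.9  42.1 193.7] yaw 5.3 t 25.1 F [-1.5  4.2  0.4] open 0.764 n 12
[np.float64(2.0), np.float64(-26.0), np.float64(1.0)] [ 0.    -0.001 -0.13 ]
[np.float64(5.0), np.float64(-25.0), np.float64(1.0)] [ 0.    -0.001 -0.13 ]
[np.float64(8.0), np.float64(-24.0), np.float64(1.0)] [ 0.    -0.001 -0.13 ]
[np.float64(11.0), np.float64(-23.0), np.float64(1.0)] [ 0.    -0.001 -0.13 ]
[np.float64(14.0), np.float64(-21.0), np.float64(1.0)] [ 0.    -0.001 -0.13 ]
[np.float64(17.0), np.float64(-19.0), np.float64(1.0)] [ 0.    -0.001 -0.13 ]
[np.float64(19.0), np.float64(-17.0), np.float64(1.0)] [ 0.    -0.001 -0.13 ]
[np.float64(21.0), np.float64(-14.0), np.float64(1.0)] [ 0.    -0.001 -0.13 ]
[np.float64(23.0), np.float64(-11.0), np.float64(1.0)] [ 0.    -0.001 -0.13 ]
[np.float64(24.0), np.float64(-8.0), np.float64(1.0)] [ 0.    -0.001 -0.13 ]
[np.float64(25.0), np.float64(-5.0), np.float64(1.0)] [ 0.    -0.001 -0.13 ]
[np.float64(26.0), np.float64(-2.0), np.float64(1.0)] [ 0.    -0.001 -0.13 ]
```

```bash
python3 -m inch '[[[2,-26,1,0,0,-0.13,60],[5,-25,1,0,0,-0.13,60],[8,-24,1,0,0,-0.13,60],[11,-23,1,0,0,-0.13,60],[14,-21,1,0,0,-0.13,60]]]'; python3 -m inch '[[[17,-19,1,0,0,-0.13,60],[19,-17,1,0,0,-0.13,60],[21,-14,1,0,0,-0.13,60],[23,-11,1,0,0,-0.13,60],[24,-8,1,0,0,-0.13,60]]]';  python3 -m inch '[[[25,-5,0,0,0,-0.13,60],[15,-2,0,0,0,-0.13,60],[0,0,0,0,0,0,60]]]'; python3 -c "
from h import *
snap('wrist','w30');plan((470,400,100),94.5)"
```

```text
time: 25.65
eef_pos: [465.6, 174.1, 188.1]
eef_rot: [0.001, 0.927, 0.376, 0.003]
ft_force: [0.5, 0.2, -0.2]
opening: 0.771
time: 26.15
eef_pos: [456.7, 304.4, 180.5]
eef_rot: [0.001, 0.749, 0.663, 0.0]
ft_force: [-0.7, -0.8, 0.4]
opening: 0.763
time: 26.45
eef_pos: [451.6, 348.1, 178.6]
eef_rot: [0.001, 0.651, 0.759, -0.001]
ft_force: [-1.3, -0.0, -0.3]
opening: 0.768
pos [451.5 347.2 178.5] yaw 98.6 t 26.5 F [-0.6  0.6 -0.6] open 0.763 n 3
[np.float64(17.0), np.float64(9.0), np.float64(26.0)] [-0.     0.001  0.024]
[np.float64(17.0), np.float64(8.0), np.float64(26.0)] [-0.     0.001  0.024]
[np.float64(17.0), np.float64(8.0), np.float64(26.0)] [-0.     0.001  0.024]
```

View pics/w30.png

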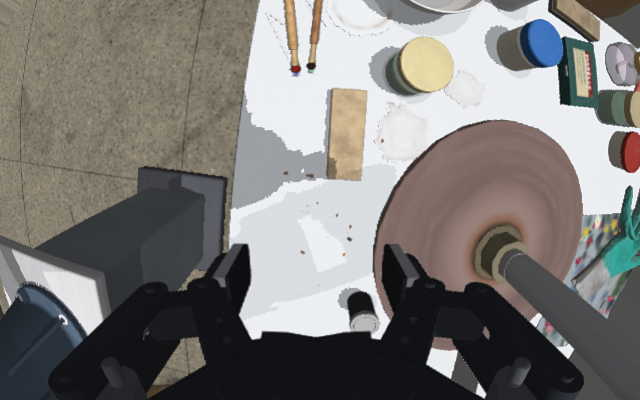

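Run:
```python
from h import *
crop('w30',310,70,470,210,5,'w30a')
stone('w30',[(332,88),(367,90),(361,180),(328,179)])
for p in [(374,255),(380,215),(400,170),(430,138)]: print(dep('w30',p[0]+4,p[1],True).round(0), onz('w30',*p,42,True).round(0))
for p in [(415,60),(388,75)]: print(dep('w30',*p,True).round(0))
```

```text
[[451.0, 447.0], [485.0, 451.0], [494.0, 362.0], [461.0, 358.0]] c [472.8 404.3] L 89.3 W 33.4 yaw 96.3
[525. 289.  34.] [518. 293.  42.]
[522. 332.  31.] [515. 335.  42.]
[543. 377.  -0.] [525. 381.  42.]
[570. 418.  -0.] [549. 416.  42.]
[513. 479.  70.]
[502. 469.  27.]
```

View pics/w30a.png

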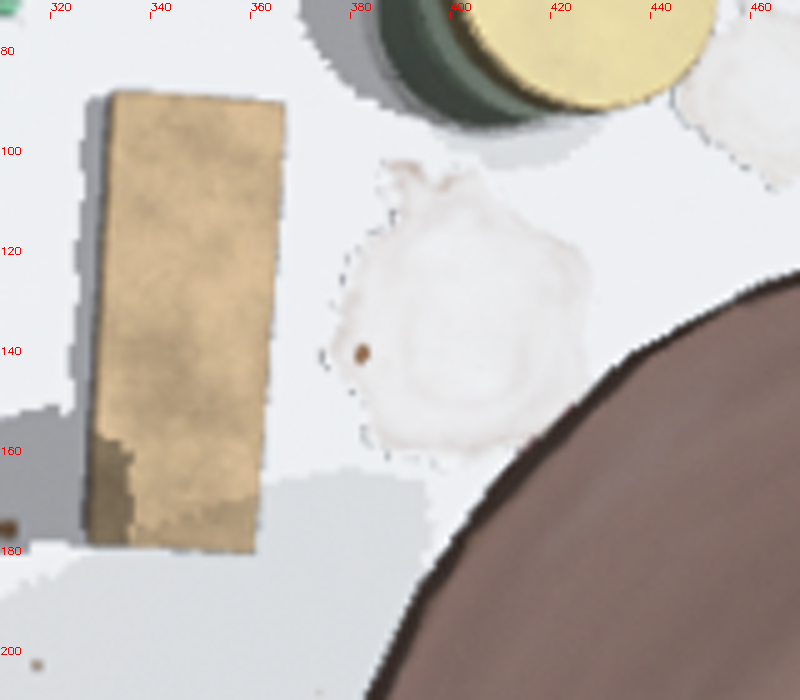

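```bash
python3 -m inch '[[[17,9,25,0,0,0.016,90],[17,9,25,0,0,0.016,90],[15,8,25,0,0,0.014,90],[4,2,15,0,0,0,90],[0,0,0,0,0,0,90]]]'; python3 -c "
from h import *
snap('wrist','w31');plan((472.5,404,40),96)"
```

```text
time: 27.0
eef_pos: [474.8, 398.4, 85.6]
eef_rot: [0.002, 0.676, 0.737, -0.002]
ft_force: [-0.6, 0.4, 0.9]
opening: 0.641
pos [475.2 398.4  86.5] yaw 94.9 t 27.1 F [-0.5  0.1 -1.3] open 0.645 n 2
[np.float64(3.0), np.float64(-1.0), np.float64(23.0)] [-0.     0.003 -0.01 ]
[np.float64(3.0), np.float64(-1.0), np.float64(23.0)] [-0.     0.003 -0.01 ]
```

View pics/w31.png

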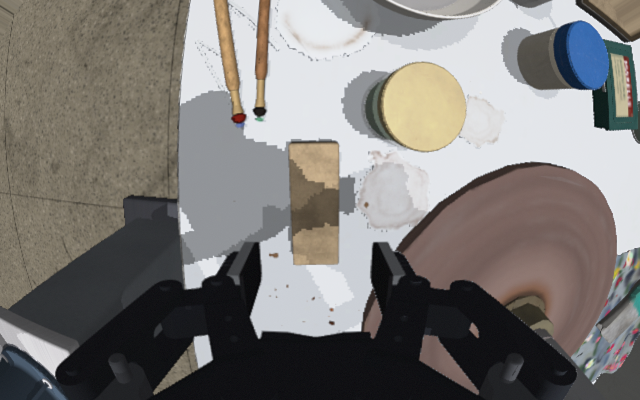

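```bash
python3 - <<'E'
from h import *
stone('w31',[(290,142),(338,142),(338.5,264),(292,264)])
E
python3 -m inch '[[[4,-2,20,0,0.003,-0.008,90],[3,-1,20,0,0.003,-0.004,90],[0,0,10,0,0,0,90],[0,0,0,0,0,0,90]]]'; python3 -c "
from h import *
snap('wrist','w32');plan((472.5,404,6),95.5)"
```

```text
[[452.0, 448.0], [484.0, 451.0], [494.0, 362.0], [459.0, 359.0]] c [472.4 404.9] L 90.0 W 33.5 yaw 95.4
time: 27.45
eef_pos: [474.2, 402.4, 40.5]
eef_rot: [0.001, 0.674, 0.739, 0.003]
ft_force: [0.2, -0.6, -0.1]
opening: 0.648
pos [474.6 402.7  41.2] yaw 95.3 t 27.5 F [-1.1 -0.3  0.1] open 0.642 n 1
[np.float64(1.4), np.float64(-2.2), np.float64(35.2)] [ 0.007 -0.003 -0.003]
```

View pics/w32.png

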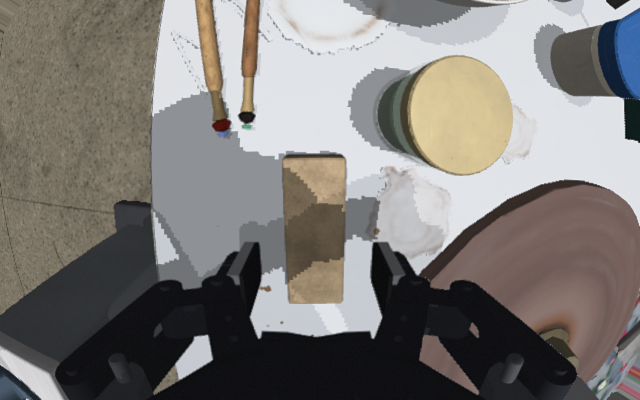

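```bash
python3 -m inch '[[[1,-3,12,0.006,-0.002,0,90],[1,-2,12,0.003,-0.002,0,90],[0,-1,6,0,0,0,90],[0,0,0,0,0,0,90]]]'; python3 -c "
from h import *
plan((472.4,404.6,6),95.4)"
```

```text
time: 27.9
eef_pos: [469.9, 404.6, 11.9]
eef_rot: [0.0, 0.674, 0.739, 0.001]
ft_force: [-0.2, -0.7, 0.6]
opening: 0.647
pos [469.9 404.6  11.9] yaw 95.3 t 27.9 F [-0.2 -0.7  0.6] open 0.647 n 1
[np.float64(-0.2), np.float64(2.5), np.float64(5.9)] [ 0.001 -0.    -0.002]
x 1
```

```bash
python3 -m inch '[[[0,2,4,0,0,0,90],[0,0,2,0,0,0,90],[0,0,0,0,0,0,255],[0,0,0,0,0,0,255],[0,0,0,0,0,0,255]]]' 70; python3 -c "
from h import *
plan((472.4,404.6,6),95.4)";  python3 -m inch '[[[0,0,-20,0,0,0,255],[0,0,-40,0,0,0,255],[0,0,-40,0,0,0,255],[0,0,-40,0,0,0,255],[0,0,-35,0,0,0,255]]]';python3 -c "
from h import *
plan((465,350,185),5.8);plan(cl(139,170,x=-0.5),5.8); snap('wrist','w33')"
```

```text
time: 28.4
eef_pos: [472.6, 405.2, 5.9]
eef_rot: [0.001, 0.674, 0.739, 0.001]
ft_force: [-0.0, 0.7, -2.2]
opening: 0.38
pos [472.6 405.2   5.9] yaw 95.3 t 28.4 F [-0.   0.7 -2.2] open 0.38 n 1
[np.float64(-0.6), np.float64(-0.2), np.float64(-0.1)] [ 0.002 -0.001 -0.002]
x 1
time: 28.9
eef_pos: [467.4, 402.0, 178.2]
eef_rot: [-0.002, 0.674, 0.739, -0.009]
ft_force: [1.1, 0.5, -1.4]
opening: 0.378
pos [467.4 402.  178.2] yaw 95.3 t 28.9 F [ 1.1  0.5 -1.4] open 0.378 n 12
[np.float64(-4.0), np.float64(-1.0), np.float64(-1.0)] [-0.001  0.002  0.13 ]
[np.float64(-4.0), np.float64(-0.0), np.float64(-1.0)] [-0.001  0.002  0.13 ]
[np.float64(-4.0), np.float64(1.0), np.float64(-1.0)] [-0.001  0.002  0.13 ]
[np.float64(-4.0), np.float64(1.0), np.float64(-1.0)] [-0.001  0.002  0.13 ]
[np.float64(-4.0), np.float64(2.0), np.float64(-1.0)] [-0.001  0.002  0.13 ]
[np.float64(-4.0), np.float64(2.0), np.float64(-1.0)] [-0.001  0.002  0.13 ]
[np.float64(-3.0), np.float64(3.0), np.float64(-1.0)] [-0.001  0.002  0.13 ]
[np.float64(-3.0), np.float64(3.0), np.float64(-1.0)] [-0.001  0.002  0.13 ]
[np.floa
[... 607 characters left out ...]
[np.float64(-36.0), np.float64(12.0), np.float64(1.0)] [-0.001  0.002  0.13 ]
[np.float64(-34.0), np.float64(16.0), np.float64(1.0)] [-0.001  0.002  0.13 ]
[np.float64(-31.0), np.float64(21.0), np.float64(1.0)] [-0.001  0.002  0.13 ]
[np.float64(-28.0), np.float64(25.0), np.float64(1.0)] [-0.001  0.002  0.13 ]
[np.float64(-25.0), np.float64(28.0), np.float64(1.0)] [-0.001  0.002  0.13 ]
[np.float64(-21.0), np.float64(31.0), np.float64(1.0)] [-0.001  0.002  0.13 ]
[np.float64(-17.0), np.float64(34.0), np.float64(1.0)] [-0.001  0.002  0.13 ]
[np.float64(-12.0), np.float64(35.0), np.float64(1.0)] [-0.001  0.002  0.13 ]
[np.float64(-8.0), np.float64(37.0), np.float64(1.0)] [-0.001  0.002  0.13 ]
```

View pics/w33.png

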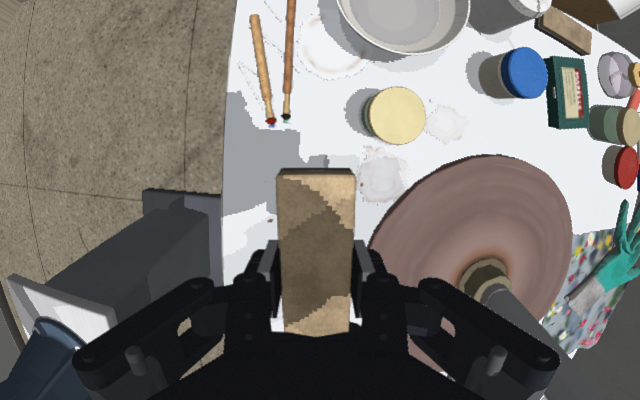

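```bash
python3 -m inch '[[[-36,-3,1,0,0.002,0.13,255],[-37,2,1,0,0.002,0.13,255],[-37,7,1,0,0.002,0.13,255],[-36,12,1,0,0.002,0.13,255],[-34,16,1,0,0.002,0.13,255]]]'; python3 -m inch '[[[-31,21,1,0,0.002,0.13,255],[-28,25,1,0,0.002,0.13,255],[-25,28,1,0,0,0.13,255],[-21,31,1,0,0,0.13,255],[-17,34,1,0,0,0.13,255]]]'; python3 -m inch '[[[-12,30,0,0,0,0.13,255],[-6,15,0,0,0,0.10,255],[0,0,0,0,0,0,255]]]';python3 -c "
from h import *
plan(cl(139,160,x=-0.5),5.8); snap('wrist','w34')"
```

```text
time: 29.45
eef_pos: [473.8, 218.2, 182.3]
eef_rot: [-0.004, 0.878, 0.478, 0.007]
ft_force: [0.5, 0.7, -1.0]
opening: 0.382
time: 29.95
eef_pos: [472.2, 23.1, 173.4]
eef_rot: [-0.007, 0.987, 0.16, 0.007]
ft_force: [1.2, -0.4, -2.0]
opening: 0.382
time: 30.25
eef_pos: [466.6, -31.6, 172.0]
eef_rot: [-0.007, 0.999, 0.036, 0.006]
ft_force: [0.1, 0.2, -1.8]
opening: 0.384
pos [466.6 -31.6 172. ] yaw 4.2 t 30.2 F [ 0.1  0.2 -1.8] open 0.384 n 1
[np.float64(10.3), np.float64(18.2), np.float64(11.8)] [-0.014 -0.013 -0.029]
```

View pics/w34.png

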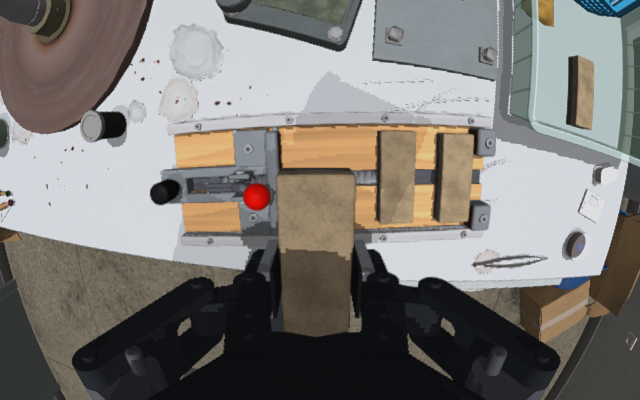

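```bash
python3 - <<'E'
from h import *
for p,z in [((380,131),33),((415,131),33),((412,221),33),((380,222),33),((268,130),38),((275,238),38)]: print(np.round(inclamp(onz('w34',*p,z,True)),1))
E
python3 -m inch '[[[6,10,25,-0.014,-0.013,-0.03,255],[3,6,25,0,0,0,255],[0,2,25,0,0,0,255],[0,0,10,0,0,0,255],[0,0,0,0,0,0,255]]]';python3 -c "
from h import *
plan(cl(139,60,x=-0.5),5.8); snap('wrist','w35')"
```

```text
[46.  98.5]
[46.4 64.7]
[-41.5  64.6]
[-41.4  97.3]
[ 49.5 200.2]
[-53.5 199.7]
time: 30.8
eef_pos: [479.7, -43.9, 85.5]
eef_rot: [0.0, 0.998, 0.059, 0.002]
ft_force: [-0.5, -0.2, -1.6]
opening: 0.381
pos [479.7 -43.9  85.5] yaw 6.7 t 30.8 F [-0.5 -0.2 -1.6] open 0.381 n 1
[np.float64(-2.0), np.float64(4.7), np.float64(25.4)] [ 0.001 -0.004  0.017]
```

View pics/w35.png

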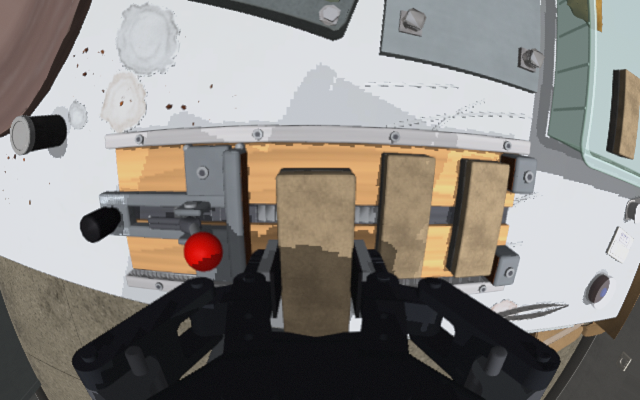

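```bash
python3 -m inch '[[[-1,3,20,0,-0.004,0.016,255],[-1,1,20,0.002,-0.003,0,255],[0,0,12,0.002,-0.003,0,255],[0,0,5,0,0,0,255],[0,0,0,0,0,0,255]]]';python3 -c "
from h import *
plan(cl(140,17,x=-0.5),5.8);print(inclamp(sensors.get_obs()['eef_pos']))"
```

```text
time: 31.35
eef_pos: [483.0, -47.0, 32.3]
eef_rot: [0.0, 0.999, 0.053, 0.002]
ft_force: [-0.3, 1.0, -2.7]
opening: 0.384
pos [483.  -47.   32.3] yaw 6.1 t 31.4 F [-0.3  1.  -2.7] open 0.384 n 1
[np.float64(-4.8), np.float64(0.2), np.float64(15.3)] [ 0.001 -0.005  0.005]
(np.float64(4.251662709051879), np.float64(140.26448006934612))
```

```bash
python3 -m inch '[[[-4,0,7,0,-0.004,0.004,255],[-1,0,5,0,0,0,255],[0,0,3,0,0,0,255],[0,0,2,0,0,0,255],[0,0,0,0,0,0,255]]]';python3 -c "
from h import *
plan(cl(140,17,x=-0.5),5.8);print(inclamp(sensors.get_obs()['eef_pos']))"
```

```text
time: 31.85
eef_pos: [479.3, -47.9, 18.2]
eef_rot: [0.002, 0.999, 0.051, 0.003]
ft_force: [0.2, 0.2, -1.7]
opening: 0.378
pos [479.3 -47.9  18.2] yaw 5.9 t 31.9 F [ 0.2  0.2 -1.7] open 0.378 n 1
[np.float64(-1.0), np.float64(-0.2), np.float64(1.2)] [ 0.003 -0.006  0.002]
(np.float64(0.5202823687944346), np.float64(139.78919952564212))
```

```bash
python3 -m inch '[[[-1,0,1.5,0.003,-0.006,0,255],[0,0,0,0,0,0,125],[0,0,0,0,0,0,125],[0,0,-20,0,0,0,125],[0,0,-45,0,0,0,125]]]'; python3 -m inch '[[[0,0,-40,0,0,0,255],[0,-10,-5,0,0,0,255],[0,-12,0,0,0,0,255],[0,0,0,0,0,0,255]]]'; python3 -c "
from h import *
snap('wrist','w36');plan(cl(172,74,x=-1),5.8)
print(inclamp(sensors.get_obs()['eef_pos']))"
```

```text
time: 32.35
eef_pos: [476.4, -47.5, 79.7]
eef_rot: [-0.001, 0.999, 0.051, -0.004]
ft_force: [0.7, -0.6, -0.0]
opening: 0.506
time: 32.75
eef_pos: [476.0, -25.2, 128.9]
eef_rot: [-0.0, 0.999, 0.05, -0.001]
ft_force: [0.3, 0.4, -0.3]
opening: 0.0
pos [476.1 -25.6 128.6] yaw 5.8 t 32.8 F [ 0.1  0.1 -0.6] open 0.001 n 2
[np.float64(-0.0), np.float64(-5.0), np.float64(27.0)] [-0.     0.001 -0.   ]
x 2
(np.float64(-0.40888523960213646), np.float64(162.24077275242038))
```

View pics/w36.png

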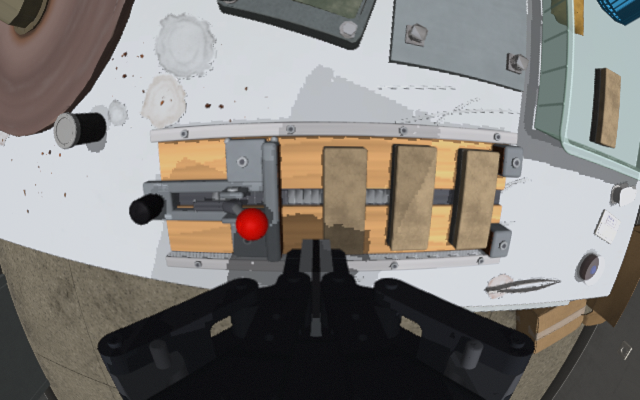

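```bash
python3 -c "
from h import *
print(inclamp(onz('w36',252,224,81,True)))"; python3 -m inch '[[[-1,-2,20,0,-0.002,0,255],[-1,-2,20,0,-0.003,0,255],[-1,-2,13,0,-0.003,0,255],[0,0,0,0,0,0,255]]]'; python3 -c "
from h import *
snap('wrist','w37');plan(cl(216,73,x=-1),5.8)
print(inclamp(sensors.get_obs()['eef_pos']))"
```

```text
(np.float64(-1.7577673428409362), np.float64(204.88834144469834))
time: 33.2
eef_pos: [469.8, -18.9, 69.3]
eef_rot: [-0.001, 0.999, 0.051, -0.009]
ft_force: [0.2, 0.3, -0.5]
opening: -0.001
pos [470.2 -19.1  69.9] yaw 5.9 t 33.2 F [-0.   0.7 -0.4] open 0.0 n 2
[np.float64(2.0), np.float64(-23.0), np.float64(-2.0)] [-0.001  0.009  0.001]
[np.float64(2.0), np.float64(-23.0), np.float64(-2.0)] [-0.001  0.009  0.001]
(np.float64(-5.617123874873097), np.float64(169.36304724558602))
```

View pics/w37.png

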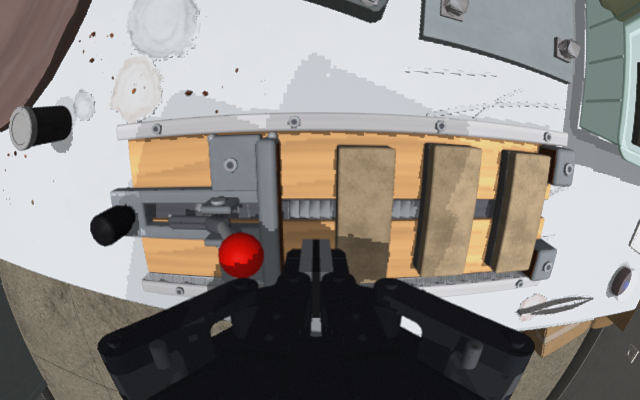

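```bash
python3 -m inch '[[[3,-8,-4,0,0.016,0,255],[1,-10,0,0,0,0,255],[0,-10,0,0,0,0,255],[0,-9,0,0,0,0,255],[0,-5,0,0,0,0,255]]]'; python3 -c "
from h import *
snap('wrist','w38');plan(cl(216,73,x=-1),5.8)
print(inclamp(sensors.get_obs()['eef_pos']))"
```

```text
time: 33.75
eef_pos: [471.6, 25.1, 75.9]
eef_rot: [-0.0, 0.999, 0.051, 0.002]
ft_force: [0.4, -0.3, -0.5]
opening: -0.004
pos [471.3  25.6  75.9] yaw 5.9 t 33.8 F [-0.2  0.6  0.6] open 0.0 n 1
[np.float64(-1.0), np.float64(-2.3), np.float64(2.9)] [-0.001 -0.004  0.002]
x 1
(np.float64(0.009235365077917727), np.float64(213.66741137881615))
```

View pics/w38.png

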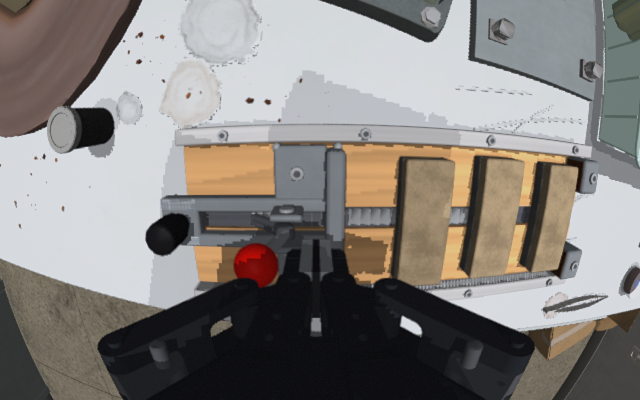

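```bash
python3 -m inch '[[[0,-4,0,0,0,0,255],[0,0,0,0,0,0,255],[0,10,-15,0,0,0,255],[0,0,-40,0,0,0,255],[0,0,-20,0,0,0,200]]]'; python3 -c "
from h import *
snap('wrist','w39')
print(inclamp(sensors.get_obs()['eef_pos']))"
```

```text
time: 34.3
eef_pos: [469.3, 20.6, 150.1]
eef_rot: [-0.002, 0.999, 0.052, -0.003]
ft_force: [0.8, -0.3, -0.8]
opening: 0.155
(np.float64(-1.1726011024622518), np.float64(208.51417318801853))
```

View pics/w39.png

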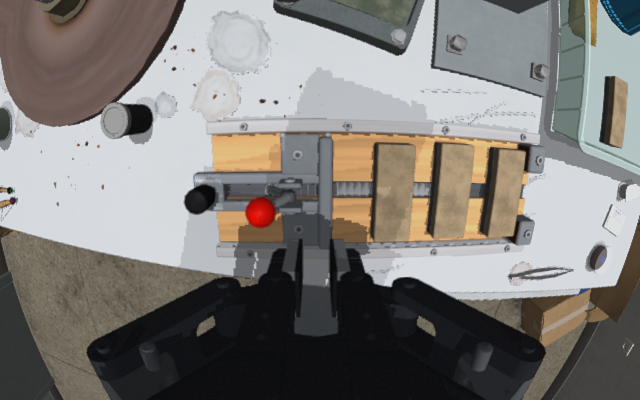

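```bash
python3 -c "
from h import *
for p,z in [((199,200),63),((260,212),80),((327,140),38),((327,243),38)]: print(np.round(inclamp(onz('w39',*p,z,True)),1))
plan(cl(306,110),5.8)"
```

```text
[  1.6 303.5]
[ -2.7 249.6]
[ 46.1 200. ]
[-44.8 198.9]
pos [470.7  20.3 152. ] yaw 6.0 t 34.4 F [0.5 0.2 0.6] open 0.21 n 3
[np.float64(1.0), np.float64(-32.0), np.float64(14.0)] [-0.001  0.     0.001]
x 3
```

```bash
python3 -m inch '[[[0,-35,2,0,0,0,130],[0,-35,3,0,0,0,130],[0,-22,15,0,0,0,130],[0,-3,15,0,-0.002,0,130],[0,0,0,0,0,0,130]]]'; python3 -c "
from h import *
snap('wrist','w40')
plan(cl(306.5,43),5.8)"
```

```text
time: 34.85
eef_pos: [463.7, 116.0, 117.5]
eef_rot: [-0.0, 0.999, 0.05, 0.003]
ft_force: [0.7, 0.4, 0.5]
opening: 0.494
pos [464.1 115.8 118.2] yaw 5.7 t 34.9 F [-0.8  0.4 -0.8] open 0.489 n 2
[np.float64(-1.0), np.float64(-1.0), np.float64(38.0)] [-0.    -0.003 -0.001]
[np.float64(-1.0), np.float64(-1.0), np.float64(38.0)] [-0.    -0.003 -0.001]
```

View pics/w40.png

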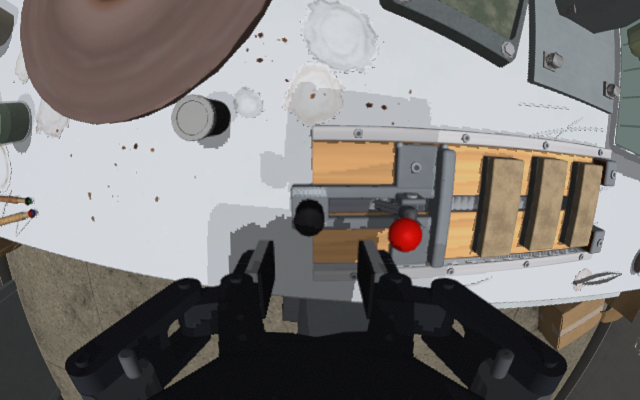

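```bash
python3 -m inch '[[[-1,-2,18,0,-0.003,0,150],[-1,-1,17,0,-0.003,0,150],[0,0,3,0,0,0,150],[0,0,0,0,0,0,150]]]'; python3 -c "
from h import *
snap('wrist','w41')
plan(cl(307,43),5.8)"
```

```text
time: 35.3
eef_pos: [464.3, 116.7, 80.9]
eef_rot: [-0.0, 0.999, 0.048, 0.002]
ft_force: [0.3, 0.3, 0.8]
opening: 0.413
pos [464.5 116.6  81.1] yaw 5.5 t 35.4 F [-0.2  0.6  0.2] open 0.41 n 1
[np.float64(-2.6), np.float64(-2.0), np.float64(38.1)] [ 0.    -0.005 -0.005]
```

View pics/w41.png

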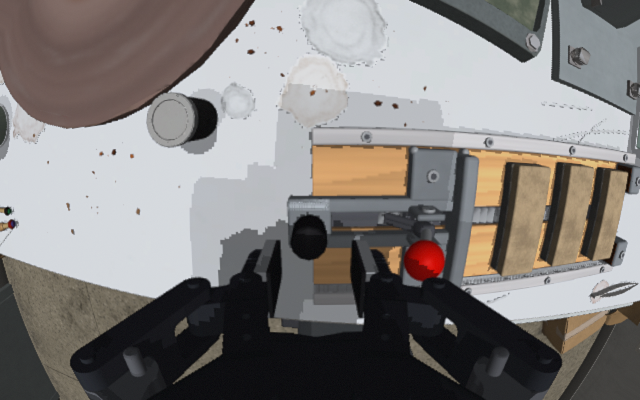

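```bash
python3 -m inch '[[[-1,-2,14,0,-0.003,-0.003,150],[-1,-1,14,0,-0.003,0,150],[0,0,8,0,0,0,150],[0,0,0,0,0,0,150]]]'; python3 -c "
from h import *
snap('wrist','w42')
plan(cl(307,43),5.8)"
```

```text
time: 35.75
eef_pos: [465.9, 118.4, 47.8]
eef_rot: [0.0, 0.999, 0.049, 0.004]
ft_force: [0.1, -0.2, 0.2]
opening: 0.411
pos [466.3 118.4  48.2] yaw 5.6 t 35.8 F [0.1 0.4 0.1] open 0.413 n 1
[np.float64(-4.4), np.float64(-0.5), np.float64(5.1)] [ 0.001 -0.008 -0.004]
```

View pics/w42.png

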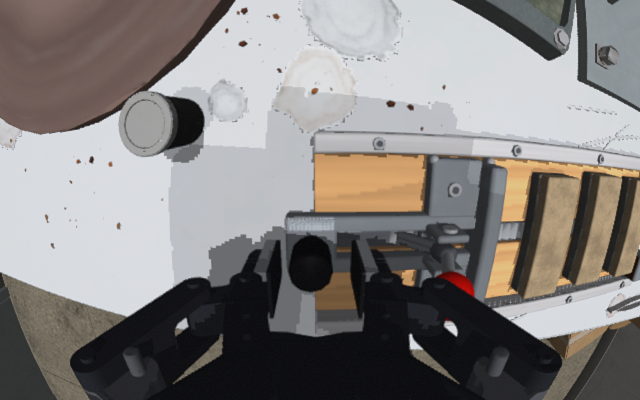

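```bash
python3 -m inch '[[[-4,-1,2,0,-0.008,0,150],[0,0,0,0,0,0,255],[0,0,0,0,0,0,255],[0,0,0,0,0,0,255]]]' 80; python3 -c "
from h import *
snap('wrist','w43')
plan(cl(307,43),5.8);print(inclamp(sensors.get_obs()['eef_pos']))"
```

```text
time: 36.2
eef_pos: [462.6, 119.3, 47.8]
eef_rot: [0.0, 0.999, 0.048, 0.001]
ft_force: [0.7, -1.5, -1.9]
opening: 0.209
pos [462.6 119.3  47.7] yaw 5.5 t 36.2 F [-0.4  0.2 -1.1] open 0.211 n 1
[np.float64(-0.8), np.float64(0.8), np.float64(4.7)] [ 0.001 -0.002 -0.005]
(np.float64(0.768993930906232), np.float64(307.75361911225644))
```

View pics/w43.png

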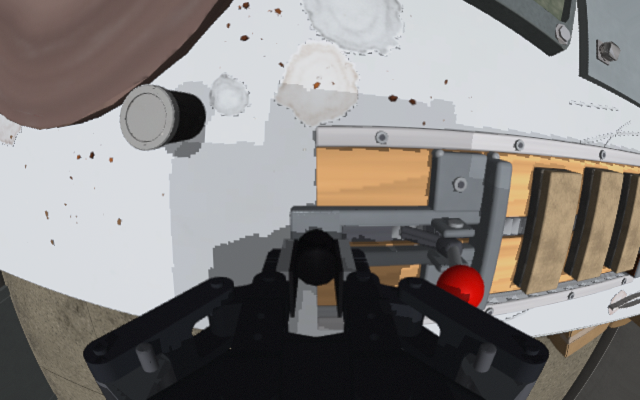

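```bash
python3 -c "
from h import *
for z in (80,85): print(np.round(inclamp(onz('w43',463,286,z,True)),1))
print(np.round(inclamp(onz('w43',318,240,63,True)),1))
crop('w43',390,190,520,320,6,'w43a')"
```

```text
[ -3.1 241.2]
[  0.  244.2]
[ 14.3 306.6]
```

View pics/w43a.png

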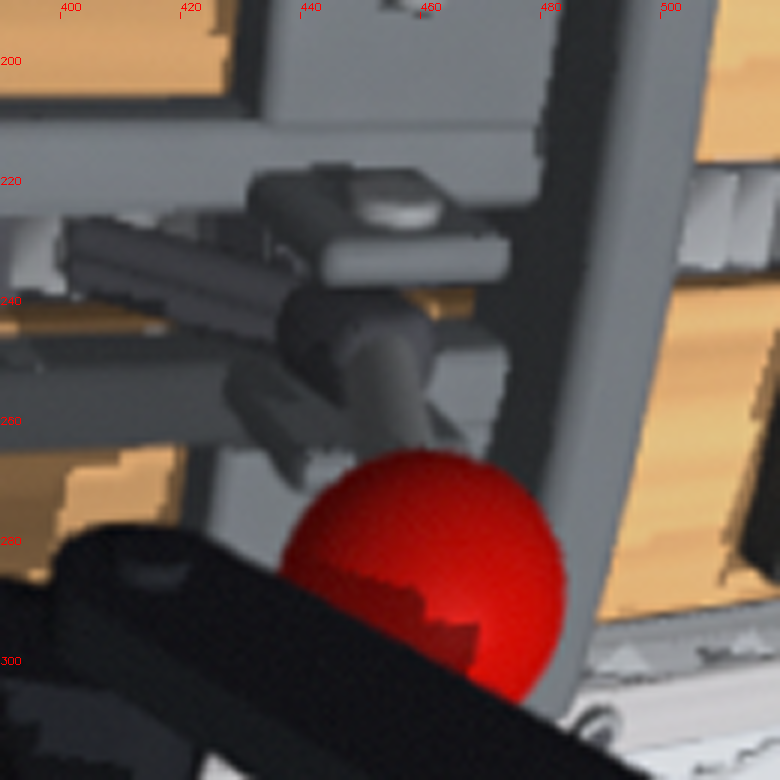

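```bash
python3 -m inch '[[[-1,10,0,0,0,-0.003,255],[0,14,0,0,0,0,255],[0,14,0,0,0,0,255],[0,10,0,0,0,0,255],[0,0,0,0,0,0,255]]]'; python3 -c "
from h import *
snap('wrist','w44')
plan(cl(216,47),5.8);print(inclamp(sensors.get_obs()['eef_pos']))"
```

```text
time: 36.75
eef_pos: [466.5, 77.3, 48.6]
eef_rot: [-0.005, 0.999, 0.048, 0.003]
ft_force: [0.8, -3.2, -3.8]
opening: 0.212
pos [466.5  77.4  48.5] yaw 5.5 t 36.8 F [ 0.  -0.9 -2.7] open 0.212 n 2
[np.float64(-0.0), np.float64(25.0), np.float64(1.0)] [-0.004 -0.003 -0.003]
[np.float64(-0.0), np.float64(25.0), np.float64(1.0)] [-0.004 -0.003 -0.003]
(np.float64(0.4221719092575276), np.float64(265.70204803490026))
```

View pics/w44.png

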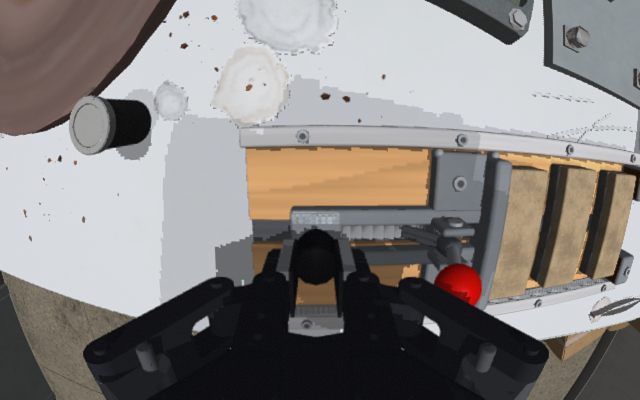

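```bash
python3 -m inch '[[[0,10,0,0,0,-0.003,255],[0,12,0,0,0,0,255],[0,10,0,0,0,0,255],[0,6,0,0,0,0,255],[0,0,0,0,0,0,255]]]'; python3 -c "
from h import *
snap('wrist','w45')
plan(cl(216,47),5.8);print(inclamp(sensors.get_obs()['eef_pos']))"
```

```text
time: 37.3
eef_pos: [469.2, 45.7, 48.7]
eef_rot: [-0.009, 0.999, 0.049, 0.003]
ft_force: [1.1, -2.1, -3.0]
opening: 0.213
pos [469.2  45.6  48.7] yaw 5.6 t 37.4 F [ 0.7  0.4 -1.3] open 0.212 n 1
[np.float64(0.1), np.float64(17.9), np.float64(1.4)] [-0.018 -0.006 -0.004]
(np.float64(-0.02964713704750187), np.float64(233.82683308453105))
```

View pics/w45.png

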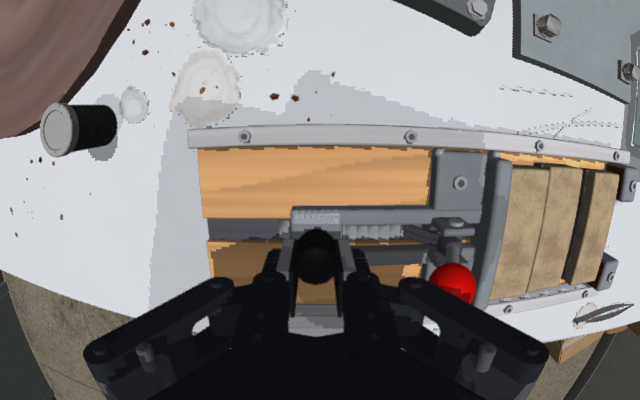

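```bash
python3 -m inch '[[[0,6,0,-0.005,-0.002,0,255],[0,7,0,-0.005,-0.002,0,255],[0,6,0,-0.004,0,0,255],[0,4,0,0,0,0,255]]]'; python3 -c "
from h import *
plan(cl(216,47),5.8);print(inclamp(sensors.get_obs()['eef_pos']))"
```

```text
time: 37.75
eef_pos: [470.2, 28.1, 48.5]
eef_rot: [-0.005, 0.999, 0.047, -0.0]
ft_force: [3.8, 21.4, 1.6]
opening: 0.212
pos [470.2  28.1  48.5] yaw 5.4 t 37.8 F [ 3.8 21.4  1.6] open 0.212 n 1
[np.float64(0.8), np.float64(0.3), np.float64(1.5)] [-0.011 -0.    -0.006]
(np.float64(-0.7942013250243756), np.float64(216.33393795684057))
```

```bash
python3 -m inch '[[[0,6,0,0,0,0,255],[0,6,0,0,0,0,255]]]';python3 -m inch '[[[0,8,0,0,0,0,255],[0,8,0,0,0,0,255],[0,8,0,0,0,0,255]]]'; python3 -c "
from h import *
snap('wrist','w46')
plan(cl(216,47),5.8);print(inclamp(sensors.get_obs()['eef_pos']))"
```

```text
time: 37.95
eef_pos: [470.0, 27.7, 49.0]
eef_rot: [-0.014, 0.999, 0.041, -0.001]
ft_force: [7.5, 35.6, 3.9]
opening: 0.213
time: 38.25
eef_pos: [468.5, 27.6, 49.8]
eef_rot: [-0.032, 0.999, 0.031, -0.003]
ft_force: [6.9, 37.1, 2.0]
opening: 0.212
pos [468.4  27.5  49.7] yaw 3.5 t 38.3 F [ 6.1 40.2  3.9] open 0.212 n 1
[np.float64(2.7), np.float64(-0.0), np.float64(2.7)] [-0.064  0.003 -0.041]
(np.float64(-2.6611971449615544), np.float64(215.90288379948345))
```

View pics/w46.png

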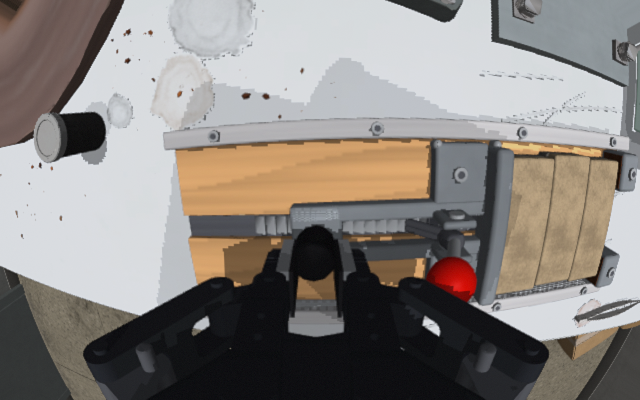

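```bash
python3 -m inch '[[[0,0,0,0,0,0,255],[0,0,0,0,0,0,180],[0,0,0,0,0,0,180]]]'; python3 -c "
from h import *
snap('wrist','w47')
plan(cl(216,110),5.8);print(inclamp(sensors.get_obs()['eef_pos']))"
```

```text
time: 38.6
eef_pos: [466.7, 30.4, 49.6]
eef_rot: [-0.033, 0.999, 0.031, -0.005]
ft_force: [0.5, -0.2, -0.1]
opening: 0.296
pos [466.8  30.2  49.6] yaw 3.6 t 38.6 F [-0.2  0.2  0.6] open 0.294 n 2
[np.float64(2.0), np.float64(-1.0), np.float64(-30.0)] [-0.033  0.003 -0.019]
[np.float64(2.0), np.float64(0.0), np.float64(-30.0)] [-0.033  0.003 -0.019]
(np.float64(-4.035653393359904), np.float64(218.77521800199688))
```

View pics/w47.png

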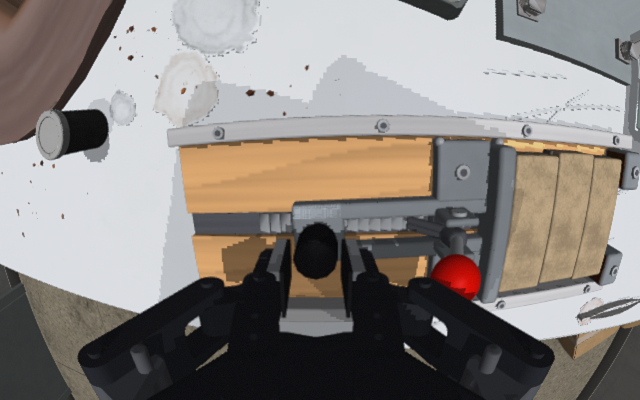

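```bash
python3 -m inch '[[[0,-1,-15,0,0,0,180],[1,-1,-20,-0.01,0,-0.01,180],[1,0,-30,-0.02,0,-0.015,180],[0,-5,-40,-0.02,0,-0.01,180],[0,-10,-40,-0.01,0,0,180]]]'; python3 -c "
from h import *
snap('wrist','w48')
print(inclamp(sensors.get_obs()['eef_pos']),sensors.get_obs()['eef_pos'])"
```

```text
time: 39.15
eef_pos: [465.9, 36.9, 194.8]
eef_rot: [-0.002, 0.999, 0.045, -0.01]
ft_force: [0.5, 0.1, -1.2]
opening: 0.294
(np.float64(-0.5836009183276533), np.float64(226.1576011946622)) [469.46473695  37.94085804 200.65798932]
```

View pics/w48.png

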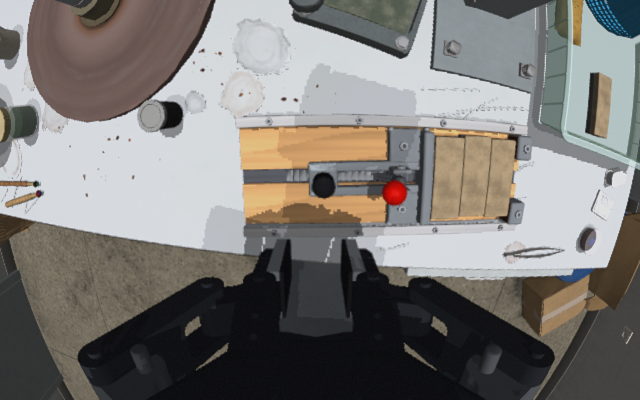

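```bash
python3 -c "
from h import *
for p,z in [((323,184),63),((395,192),80),((395,192),84),((427,130),38),((423,222),38),((515,145),38),((512,212),38)]: print(p,np.round(inclamp(onz('w48',*p,z,True)),1))
crop('w48',300,110,540,240,3.3,'w48a')"
```

```text
(323, 184) [  0.9 219.2]
(395, 192) [ -2.5 156.5]
(395, 192) [ -1.5 157.5]
(427, 130) [ 50.4 114.5]
(423, 222) [-46.8 111.7]
(515, 145) [40.8  3.7]
(512, 212) [-37.7  -4.5]
```

View pics/w48a.png

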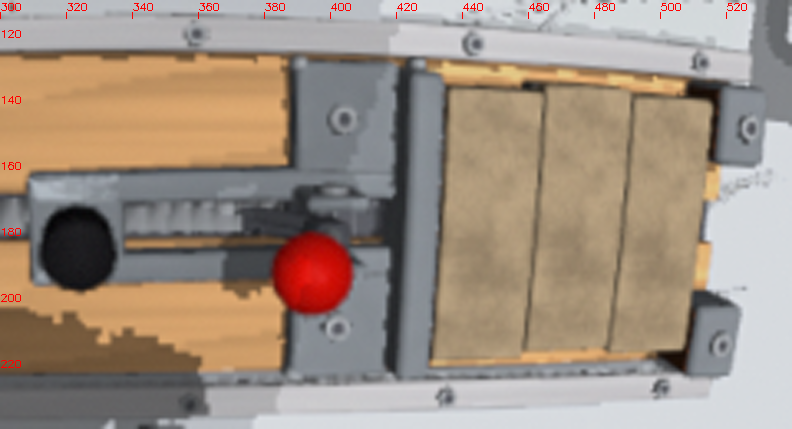

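```bash
python3 -c "
from h import *
plan(cl(55,170,x=-15),5.8)
m=camera_model('wrist');Rm=cv2.Rodrigues(m['rvec'])[0];print(-Rm.T@m['tvec'])"
```

```text
pos [469.5  37.9 200.7] yaw 5.3 t 39.2 F [0.7 1.  2.7] open 0.296 n 4
[np.float64(-3.0), np.float64(43.0), np.float64(8.0)] [-0.001  0.002 -0.002]
[np.float64(-3.0), np.float64(43.0), np.float64(8.0)] [-0.001  0.002 -0.002]
[np.float64(-3.0), np.float64(43.0), np.float64(8.0)] [-0.001  0.002 -0.002]
[np.float64(-3.0), np.float64(43.0), np.float64(8.0)] [-0.001  0.002 -0.002]
[536.67422289  43.77382404 343.38340045]
```

```bash
python3 -m inch '[[[-10,43,8,0,0.002,0,180],[-12,43,8,0,0.002,0,180],[-14,43,8,0,0.002,0,180],[-14,38,8,0,0,0,180],[-8,0,5,0,0,0,180]]]';python3 -m inch '[[[0,0,0,0,0,0,180],[0,0,0,0,0,0,180]]]'; python3 -c "
from h import *
snap('wrist','w49');o=sensors.get_obs()['eef_pos'];print(o,inclamp(o))
crop('w49',200,80,440,260,3.3,'w49a')"
```

```text
time: 39.7
eef_pos: [432.5, -142.6, 168.3]
eef_rot: [0.004, 0.999, 0.048, 0.009]
ft_force: [-0.1, 0.4, -0.0]
opening: 0.295
time: 39.9
eef_pos: [430.1, -143.2, 167.5]
eef_rot: [0.002, 0.999, 0.046, 0.007]
ft_force: [0.7, -0.4, 0.0]
opening: 0.292
[ 429.91938446 -142.59022438  167.41950484] (np.float64(-58.17031194387667), np.float64(50.54701684947374))
```

View pics/w49a.png

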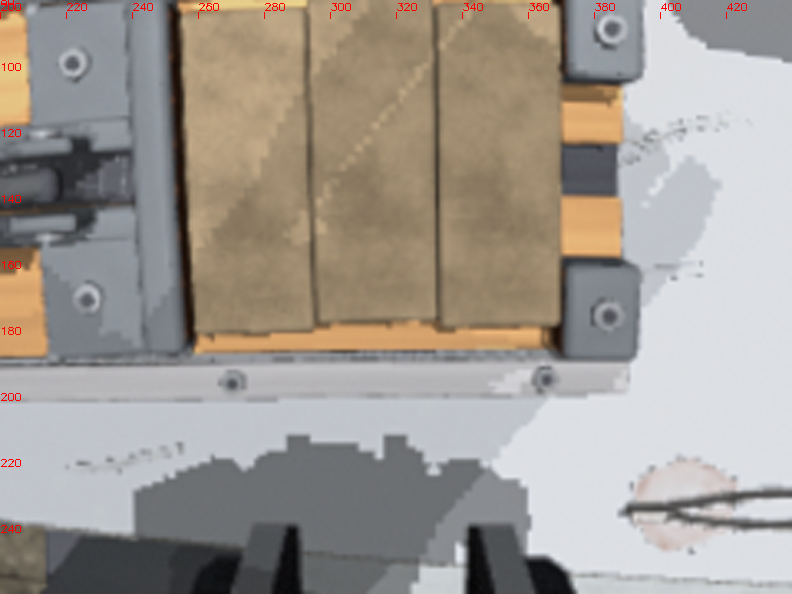

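Run:
```python
from h import *
a=lambda px,py:(200+px/3.3,80+py/3.3)
for n,p,z in [('jawU',(171,20),38),('jawL',(187,330),38),('lugU',(563,60),38),('lugL',(563,310),38),('s3l_t',(180,15),33),('s3l_b',(193,325),33),('s3r_t',(306,12),33),('s3r_b',(314,325),33),('s2r_t',(433,5),33),('s2r_b',(437,320),33),('s1r_t',(560,20),33),('s1r_b',(560,320),33)]:
    print(n,np.round(inclamp(onz('w49',*a(*p),z,True)),1))
crop('w49',220,60,400,190,4.4,'w49b')
```

```text
jawU [ 41.4 104.3]
jawL [-43.4 102.5]
lugU [29.2 -0.1]
lugL [-39.   -0.8]
s3l_t [ 43.3 102.8]
s3l_b [-42.9 101.6]
s3r_t [42.7 68.4]
s3r_b [-43.5  67.7]
s2r_t [44.2 34.3]
s2r_b [-42.5  33.6]
s1r_t [40.7 -0.3]
s1r_b [-42.6  -1. ]
```

View pics/w49b.png

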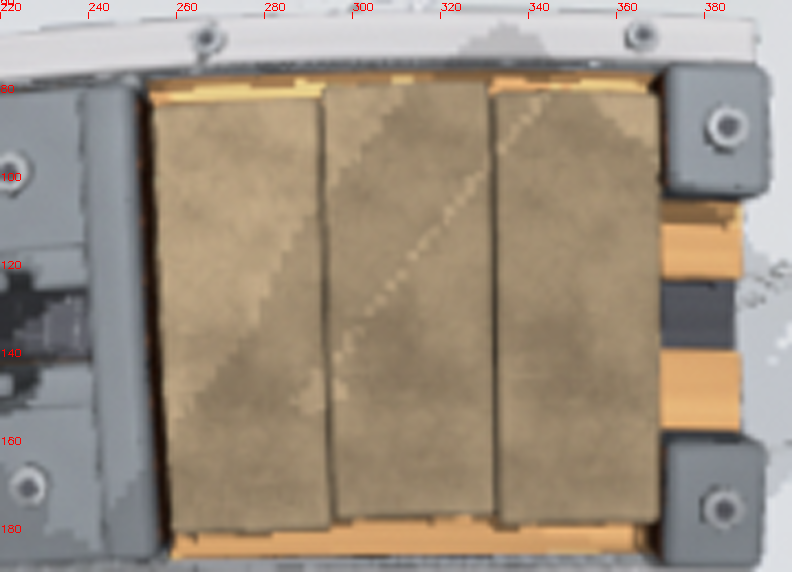

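```bash
python3 -c "
from h import *
plan(cl(254,120),5.8)"; python3 -m inch '[[[14,-40,0,0,0,0,255],[14,-42,0,0,0,0,255],[14,-42,0,0,0,0,255],[14,-42,10,0,0,0,255],[3,-30,15,0,0,0,255]]]';python3 -m inch '[[[0,-5,20,0,0,0,255],[0,0,0,0,0,0,255]]]'; python3 -c "
from h import *
plan(cl(254,47),5.8)
snap('wrist','w50')"
```

```text
pos [ 429.9 -142.6  167.4] yaw 5.3 t 40.0 F [-0.5  0.5 -0.1] open 0.296 n 5
[np.float64(11.0), np.float64(-41.0), np.float64(9.0)] [ 0.001 -0.003 -0.002]
[np.float64(11.0), np.float64(-41.0), np.float64(9.0)] [ 0.001 -0.003 -0.002]
[np.float64(11.0), np.float64(-41.0), np.float64(9.0)] [ 0.001 -0.003 -0.002]
[np.float64(11.0), np.float64(-41.0), np.float64(9.0)] [ 0.001 -0.003 -0.002]
[np.float64(12.0), np.float64(-41.0), np.float64(9.0)] [ 0.001 -0.003 -0.002]
time: 40.45
eef_pos: [478.3, 64.5, 145.1]
eef_rot: [0.004, 0.999, 0.045, 0.014]
ft_force: [0.5, -1.0, 0.5]
opening: -0.004
time: 40.65
eef_pos: [477.1, 76.9, 124.1]
eef_rot: [0.004, 0.999, 0.051, 0.013]
ft_force: [-0.1, -0.3, -1.0]
opening: 0.0
pos [477.1  76.9 124.1] yaw 5.9 t 40.6 F [-0.1 -0.3 -1. ] open 0.0 n 2
[np.float64(-6.0), np.float64(5.0), np.float64(38.0)] [ 0.004 -0.013  0.001]
[np.float64(-6.0), np.float64(5.0), np.float64(39.0)] [ 0.004 -0.013  0.001]
```

View pics/w50.png

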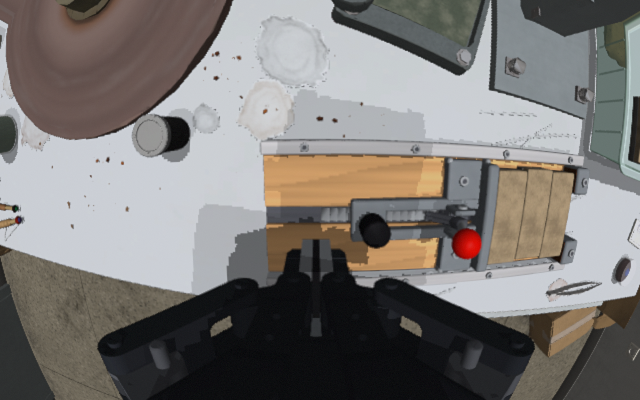

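```bash
python3 -m inch '[[[-6,2,28,0.004,-0.013,0,255],[-4,1,28,0.004,-0.01,0,255],[0,0,15,0,0,0,255],[0,0,3,0,0,0,255],[0,0,0,0,0,0,255]]]'; python3 -c "
from h import *
plan(cl(241,47),5.8);o=sensors.get_obs()['eef_pos'];print(inclamp(o))
snap('wrist','w51')"
```

```text
time: 41.2
eef_pos: [474.7, 71.8, 54.3]
eef_rot: [0.001, 0.999, 0.052, 0.008]
ft_force: [-0.2, -0.4, 0.4]
opening: -0.001
pos [474.7  71.8  54.3] yaw 5.9 t 41.2 F [-0.2 -0.4  0.4] open -0.001 n 1
[np.float64(-8.3), np.float64(18.3), np.float64(7.2)] [ 0.003 -0.016  0.002]
(np.float64(8.095859381596497), np.float64(259.3279861321241))
```

View pics/w51.png

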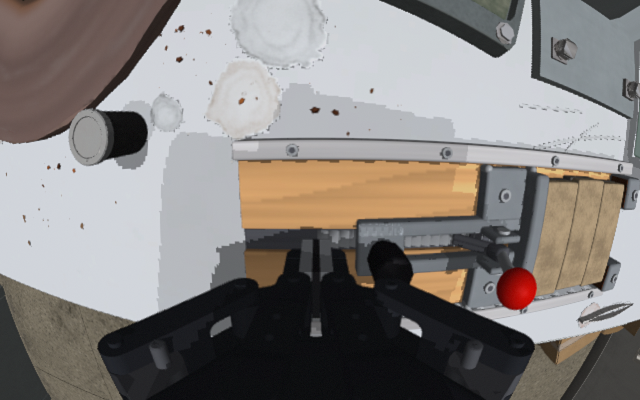

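```bash
python3 -m inch '[[[-8,2,6,0.003,-0.016,0,255],[0,5,0,0,0,0,255],[0,6,0,0,0,0,255],[0,5,0,0,0,0,255]]]'; python3 -c "
from h import *
plan(cl(241,47),5.8);o=sensors.get_obs()['eef_pos'];print(inclamp(o))"
```

```text
time: 41.65
eef_pos: [470.2, 51.8, 51.0]
eef_rot: [0.0, 0.999, 0.052, 0.003]
ft_force: [-0.9, 7.3, 1.6]
opening: 0.002
pos [470.2  51.8  51. ] yaw 6.0 t 41.6 F [-0.9  7.3  1.6] open 0.002 n 1
[np.float64(-1.6), np.float64(-1.2), np.float64(4.0)] [ 0.001 -0.005  0.003]
(np.float64(1.549918087575933), np.float64(239.85698832747536))
```

```bash
python3 -m inch '[[[-1,4,1,0,-0.004,0,255],[0,6,0,0,0,0,255]]]'; python3 -c "
from h import *
o=sensors.get_obs()['eef_pos'];print(inclamp(o))";python3 -m inch '[[[0,9,0,0,0,0,255],[0,9,0,0,0,0,255]]]';python3 -c "
from h import *
o=sensors.get_obs()['eef_pos'];print(inclamp(o));snap('wrist','w52')"
```

```text
time: 41.85
eef_pos: [471.0, 48.0, 51.4]
eef_rot: [-0.006, 0.999, 0.045, 0.003]
ft_force: [3.7, 46.4, 9.2]
opening: -0.002
(np.float64(1.9617246803196429), np.float64(236.04919586823505))
time: 42.05
eef_pos: [470.9, 47.5, 52.9]
eef_rot: [-0.02, 0.999, 0.032, 0.003]
ft_force: [6.9, 52.7, 6.7]
opening: 0.0
(np.float64(1.8084870017739234), np.float64(235.49474332937206))
```

View pics/w52.png

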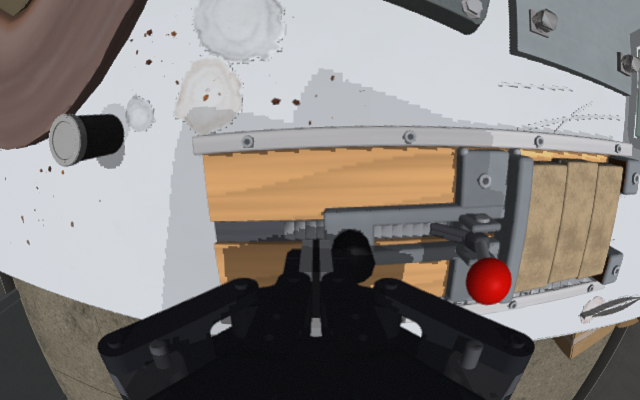

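```bash
python3 -m inch '[[[0,-15,0,0,0,0,255],[0,-20,-5,-0.02,0,-0.01,255],[0,-5,-35,-0.02,0,-0.01,255],[0,0,-45,0,0,0,255],[-10,30,-30,0,0,0,255]]]'; python3 -m inch '[[[-14,45,0,0,0,0,255],[-14,45,0,0,0,0,255],[-14,45,0,0,0,0,255],[-12,30,0,0,0,0,255],[0,0,0,0,0,0,255]]]'; python3 -c "
from h import *
o=sensors.get_obs()['eef_pos'];print(o,inclamp(o));snap('wrist','w53')
crop('w53',170,80,410,260,3.3,'w53a')"
```

```text
time: 42.6
eef_pos: [458.8, 61.1, 169.9]
eef_rot: [-0.001, 0.999, 0.045, -0.0]
ft_force: [0.9, -0.3, 0.0]
opening: -0.0
time: 43.1
eef_pos: [423.7, -118.5, 176.7]
eef_rot: [0.003, 0.999, 0.047, 0.009]
ft_force: [0.7, 0.5, -0.9]
opening: -0.003
[ 423.74472199 -118.50758963  176.6952988 ] (np.float64(-61.87966263001705), np.float64(75.13035410093795))
```

View pics/w53a.png

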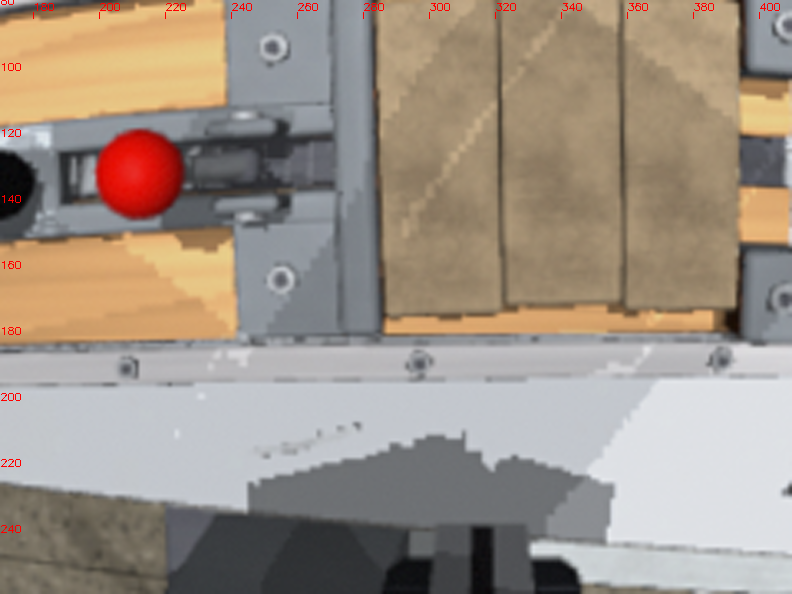

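View pics/w53.png

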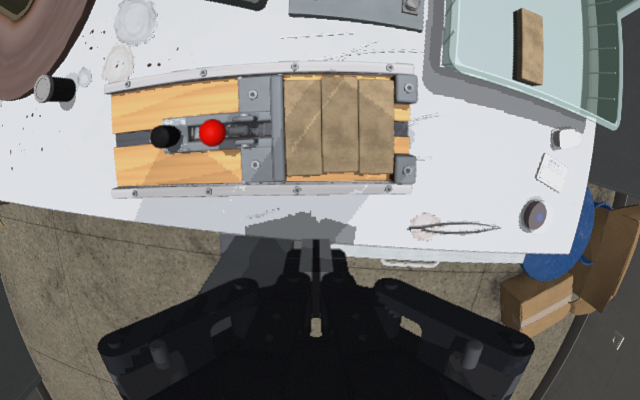

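Run:
```python
from h import *
a=lambda px,py:(170+px/3.3,80+py/3.3)
for n,p,z in [('jawU',(372,20),38),('jawL',(379,300),38),('s3l_t',(377,20),33),('s3l_b',(386,310),33),('s3r_b',(501,305),33),('s2r_b',(622,300),33),('s1r_t',(739,60),33),('s1r_b',(737,300),33),('ball80',(140,173),80),('ball84',(140,173),84)]:
    print(n,np.round(inclamp(onz('w53',*a(*p),z,True)),1))
print('post',np.round(inclamp(onz('w53',164,137,63,True)),1))
snap('top','t1'); crop('t1',120,50,490,250,2.1,'t1a')
```

```text
jawU [ 37.8 102.8]
jawL [-40.5 102.2]
s3l_t [ 38.4 101.9]
s3l_b [-44.1 100.8]
s3r_b [-43.1  67.9]
s2r_b [-41.8  33.2]
s1r_t [28.  -0.2]
s1r_b [-41.6  -0.9]
ball80 [ -1.5 156.2]
ball84 [ -1.4 154.9]
post [ -2.6 209.3]
```

View pics/t1a.png

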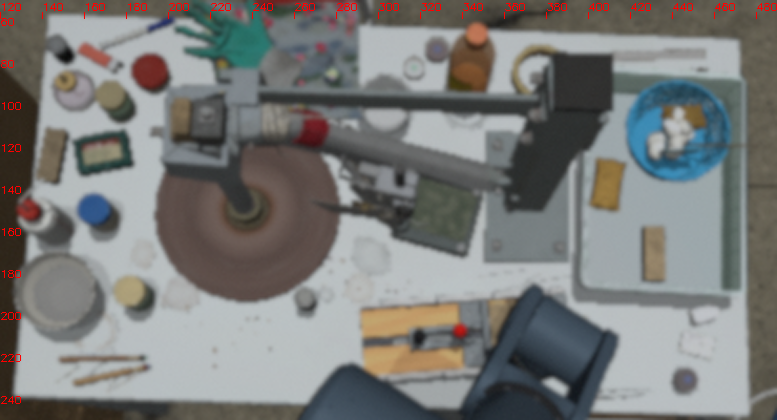

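```bash
python3 -c "
from h import *
o=sensors.get_obs();print(o['time'],o['ft_force']);print(onz('t0',145,125,21));print(sign_off())"
```

```text
43.2 [-0.58102548  0.52775915 -0.77432942]
[747.31873237 630.98575692  21.        ]
the job is handed in; nothing more can be done
None
```

The job is done and handed in at 43.2 s on the robot's clock.

- **Clearing the clamp:** I threw the pawl lever and drew the jaw back to a gap of about 193 mm. The finished stone is lying flat in the free near part of the green tray.
- **Loading:** The three bench stones are in the clamp side by side and crosswise, flat on the bed with the tan side up.
- **Closing:** I engaged the pawl and pushed the jaw up along its centre line. The first push, with the grip post pinched, seemed to leave about 1 mm at the jaw when I let go. I pushed again from behind the post with shut fingers, to about 53 N, and backed straight off.

**Last checks:**
- **Row:** It measures from about 0 to 102 mm between stop and jaw, which is three 34 mm stones. Any gaps are below the 1–2 mm the pictures can resolve.
- **Pawl:** The ball sits about 54 mm behind the face, which I read as roughly 0.2 rad. That is engaged but riding on a tooth, not fully seated, as expected because 102 mm does not fall on a 7 mm tooth step.
- **Bystanders:** The film can, powder jar and gem box look to be where they started, judged by eye. The robot was touching nothing at hand-in.
- **Odd block:** A brown block at the far left of the bench, out of the arm's reach, I took as scenery and left alone, since all three listed stones were already found.

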